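# Fill the snack tub, find its lid and latch it

## Robot

A 6-joint arm with a two-finger parallel gripper is mounted at the origin on the work surface. World frame = base frame: x ahead of the robot, y to its left, z up, the work surface at z = 0. Lengths are in m, angles in degrees, forces in N, time in s.
With the tool pointing down it reaches from about 0.375 to 0.9 m from the base axis. Payload 3.1 kg.
Tool frame: the origin (TCP) lies on the centre line of the jaws, within the pads' length; the fingertips stand 25 mm ahead of it and the grasp point (between the pads) lies 6 mm ahead of it; z points along the fingers, y is the line along which they close (so a half turn about z gives the same grasp; the last joint's range is limited). The gripper opens to 87 mm and grips with 3 to 60 N. Pads are 19 mm wide; open, the fingers measure 117 mm over their backs; the gripper's body (75 mm by 190 mm) begins 51 mm behind the grasp point.
Start: joints at [52.798, 30.224, 82.088, -0, 67.689, -10.227], TCP at [0.283, 0.557, 0.248] pointing down, gripper open.
Joint ranges: [-176.69, 176.69], [-43.24, 126.21], [12.49, 139.97], [-82, 262], [0, 151.66], [-163.58, 163.58]. Speed limits (degrees/s): [159.86, 159.86, 180, 180, 180, 180].

## Interface

Orientations are given as a 3x3 rotation matrix whose columns are the frame's x, y, z axes.
In Python, from rig import * gives the robot as it stands.
- The arm moves only by the tool step_arm, never from a script. Its argument "steps" is a list of rows, each a list of 7 numbers: the shift along the tool's x, y, z normalised to -1 to 1, where 1 is 0.3 m, then the turn, a rotation vector about the tool's x, y, z normalised to -1 to 1, where 1 is 45 degrees, then the gripper's target within -1 to 1 (shut at 1, half-way at 0, fully open at -1). A call has 1 to 8 rows; each row is the pose to reach, as a shift and turn from the pose commanded when the call began, along the tool's axes at that moment; what a row does not reach only later rows make up. A row lasts 1/12 s, in which the tool goes at most 41.7 mm and 7.16 degrees, less where a joint would pass 70% of its speed; a pose out of reach is approached as far as the arm can. A call with a number of a shift or a turn outside -1 to 1 is refused whole. A call with a gripper value outside its range is refused whole. The fingers move at their own pace and stop on an object; the grip force is fixed at half the most. Time passes only in rows, so rows that repeat a pose let the fingers close. It gives the time, the measured TCP pose, the force, the opening and the grip force at its end, in the units of the state.
- read_state(): the state, without advancing time (a new reading comes with each control period).
- capture(name): name is "scene" or "top" or "wrist"; returns a dict with "image" (384x512x3 uint8, red, green, blue), "vertical_fov" (degrees; the focal length in pixels is half the picture's height over the tangent of half this angle, whatever the lens; pixels are square), "cx", "cy" (the principal point, pixels), "world_from_camera" (4x4, takes a point from camera to world coordinates); the wrist camera has in their place "T_tool_cam" (4x4, takes a point from camera to tool coordinates, whose origin is the TCP and whose axes are the flange's). Camera axes: x right, y down, z forward; pixel columns grow to the right and rows downward; lengths in m; the calibration is good to about 2 mm. A picture is of the moment at which its call begins: read the wrist's pose just before it. There is no depth.
- hand_in(): hands the job in; it is judged then, once.
The state is a dict: "time_s": time; "joint_positions": joint angles; "qvel": joint speeds; "tau": joint torques, N m; "position": TCP position; "tcp_rot": TCP orientation; "force": force on the tool from outside, world axes, zero at the start; "moment": the same for the moment, N m; "opening": opening from 0.0 (shut) to 1.0 (fully open); "grasp_force": force on a finger pad.
Only numpy, scipy, OpenCV 4.12 (cv2) and the standard library are available. Lean on these libraries where they do the work, as an engineer would, in place of code of your own. Each camera call takes 0.05 s, during which the arm holds its last target. There are 200 camera calls.

## Task

Put all the little candy boxes from the aluminium tray into the open snack tub, then find out by trying which of the three look-alike lids snaps onto it, press that one fully home and slide the orange latch all the way over it. Lay the two lids that do not fit right way up in the emptied tray, and leave the saucers and the toothpick holder where they stand.

Things in the scene. Friction and masses are not known exactly. Their poses are not given: they have to be found in the camera images.
- tub_1: White rectangular snack tub with a green band, loose but heavy (2.5 kg). One of three makes is present at a time; alike outside: 106 x 88 mm (its x, y), flat rim at height 80 mm, inner floor at 5 mm. The centred straight mouth is 75 to 89 mm along x and 54 to 68 mm along y, by make. Origin: centre of the underside; x points to the latch's side.
- latch_1 (a joint): Travel in m of tub_1's orange slide latch: starts at 0 to 0.006 (open), grows as it slides level along the tub's -x over the lid, stop at 0.035 (locked). 1.5 N of friction, stays where left. Its flat tongue passes 2 mm above a lid that is fully home and runs into the edge of one that is not.
- grip_1 (a point): Grip of tub_1's latch: orange block 26 (tub's x) x 14 (tub's y) x 26 mm tall. This point is on its axis, 10 mm below its top, 116 mm above the table; at joint value 0 it is 105 mm from the tub's centre along its +x. Under the block a tongue plate, 12 mm thick, 26 mm wide, reaches 35 mm further to -x, above a grey track 36 mm wide.
- tub_2: Another make of tub_1, alike outside, its mouth a little different; its words hold here too. In all of them two spring catches on the long inner walls (24 mm long, standing out 2.7 mm, their middle 7 mm below the rim) snap over a lid's bead.
- latch_2 (a joint): Travel in m of tub_2's orange slide latch: starts at 0 to 0.006 (open), grows as it slides level along the tub's -x over the lid, stop at 0.035 (locked). 1.5 N of friction, stays where left. Its flat tongue passes 2 mm above a lid that is fully home and runs into the edge of one that is not.
- grip_2 (a point): Grip of tub_2's latch: orange block 26 (tub's x) x 14 (tub's y) x 26 mm tall. This point is on its axis, 10 mm below its top, 116 mm above the table; at joint value 0 it is 105 mm from the tub's centre along its +x. Under the block a tongue plate, 12 mm thick, 26 mm wide, reaches 35 mm further to -x, above a grey track 36 mm wide.
- tub_3: Another make of tub_1, alike outside, its mouth a little different; the words on tub_1 and tub_2 hold here too. The lid's plug reaches down to 66 mm above the table, so nothing in the tub may stand higher than that: spread the boxes over the floor, or two stacks.
- latch_3 (a joint): Travel in m of tub_3's orange slide latch: starts at 0 to 0.006 (open), grows as it slides level along the tub's -x over the lid, stop at 0.035 (locked). 1.5 N of friction, stays where left. Its flat tongue passes 2 mm above a lid that is fully home and runs into the edge of one that is not.
- grip_3 (a point): Grip of tub_3's latch: orange block 26 (tub's x) x 14 (tub's y) x 26 mm tall. This point is on its axis, 10 mm below its top, 116 mm above the table; at joint value 0 it is 105 mm from the tub's centre along its +x. Under the block a tongue plate, 12 mm thick, 26 mm wide, reaches 35 mm further to -x, above a grey track 36 mm wide.
- lid_1: One of three green look-alike lids, about 90 g. Plate 102 x 84 x 6 mm (its x, y, z); centred rib handle on top, 40 (x) x 14 (y) x 24 mm tall; white plug below, 14 mm tall, with a snap bead along both long sides. Origin: centre of the plug's underside; the handle's top is 44 mm above it. Seated, the origin is 66 mm above the tub's.
- lid_2: Look-alike of lid_1. Lid plugs are 72 to 86 mm along x and 52 to 66 mm along y; one of the three lids matches the tub present (1.2 to 1.5 mm play each side) and trying tells which. A wrong plug stops on the rim, the lid 14 mm proud. The right one enters 3 to 8 mm by itself, then a push of 5 to 20 N on the handle snaps it down until the plate meets the rim.
- lid_3: Look-alike of lid_1; the words on lid_1 and lid_2 hold here too. A lid goes on with its x along the tub's x, either way round.
- candy_1: Small stiff candy box, bright (red, yellow or orange) with a pale paper band, 34 x 24 x 18 mm (x, y, z), about 25 g; three to five of these are present, in the tray at the start. Origin: centre of its underside.
- candy_2: Small stiff candy box, bright (red, yellow or orange) with a pale paper band, 34 x 24 x 18 mm (x, y, z), about 25 g; three to five of these are present, in the tray at the start. Origin: centre of its underside.
- candy_3: Small stiff candy box, bright (red, yellow or orange) with a pale paper band, 34 x 24 x 18 mm (x, y, z), about 25 g; three to five of these are present, in the tray at the start. Origin: centre of its underside.
- candy_4: Small stiff candy box, bright (red, yellow or orange) with a pale paper band, 34 x 24 x 18 mm (x, y, z), about 25 g; three to five of these are present, in the tray at the start. Origin: centre of its underside.
- candy_5: Small stiff candy box, bright (red, yellow or orange) with a pale paper band, 34 x 24 x 18 mm (x, y, z), about 25 g; three to five of these are present, in the tray at the start. Origin: centre of its underside.
- tray: Low aluminium tray fixed to the table, 240 x 160 mm (its x, y), 10 mm tall, 3 mm walls and floor. Origin: centre of its underside.
- saucer_a: Empty white ceramic saucer, 112 mm across, 12 mm tall, a bystander. Origin: centre of its underside.
- saucer_b: Empty white ceramic saucer, 112 mm across, 12 mm tall, a bystander. Origin: centre of its underside.
- toothpicks: Bamboo toothpick holder, 42 mm across, 82 mm tall with the picks, a bystander. Origin: centre of its underside.
- candy_box: Red lacquered candy box, fixed, 150 x 200 x 55 mm, hinged lid standing open on its far side (to about 210 mm), a bystander. Origin: centre of its underside.

How it is judged (in metres and radians):
On the way, in this order (a step that is already met when the one before it is completed fails the run):
1. every candy box lies inside the tub (horizontal distance between each of candy_1, candy_2, candy_3, candy_4, candy_5 and tub_1 below 0.047 m and z of each of candy_1, candy_2, candy_3, candy_4, candy_5 in the frame of tub_1 below 0.062 m and horizontal distance between each of candy_1, candy_2, candy_3, candy_4, candy_5 and tub_2 below 0.047 m and z of each of candy_1, candy_2, candy_3, candy_4, candy_5 in the frame of tub_2 below 0.062 m and horizontal distance between each of candy_1, candy_2, candy_3, candy_4, candy_5 and tub_3 below 0.047 m and z of each of candy_1, candy_2, candy_3, candy_4, candy_5 in the frame of tub_3 below 0.062 m), for 0.2 s.
2. the matching lid is snapped fully home on the tub (((horizontal distance between lid_1 and tub_1 below 0.005 m and z of lid_1 in the frame of tub_1 between 0.06 and 0.0685 m and angle between the z axis of lid_1 and the z axis of tub_1, either way round below 0.06 rad) or (horizontal distance between lid_2 and tub_1 below 0.005 m and z of lid_2 in the frame of tub_1 between 0.06 and 0.0685 m and angle between the z axis of lid_2 and the z axis of tub_1, either way round below 0.06 rad) or (horizontal distance between lid_3 and tub_1 below 0.005 m and z of lid_3 in the frame of tub_1 between 0.06 and 0.0685 m and angle between the z axis of lid_3 and the z axis of tub_1, either way round below 0.06 rad)) and ((horizontal distance between lid_1 and tub_2 below 0.005 m and z of lid_1 in the frame of tub_2 between 0.06 and 0.0685 m and angle between the z axis of lid_1 and the z axis of tub_2, either way round below 0.06 rad) or (horizontal distance between lid_2 and tub_2 below 0.005 m and z of lid_2 in the frame of tub_2 between 0.06 and 0.0685 m and angle between the z axis of lid_2 and the z axis of tub_2, either way round below 0.06 rad) or (horizontal distance between lid_3 and tub_2 below 0.005 m and z of lid_3 in the frame of tub_2 between 0.06 and 0.0685 m and angle between the z axis of lid_3 and the z axis of tub_2, either way round below 0.06 rad)) and ((horizontal distance between lid_1 and tub_3 below 0.005 m and z of lid_1 in the frame of tub_3 between 0.06 and 0.0685 m and angle between the z axis of lid_1 and the z axis of tub_3, either way round below 0.06 rad) or (horizontal distance between lid_2 and tub_3 below 0.005 m and z of lid_2 in the frame of tub_3 between 0.06 and 0.0685 m and angle between the z axis of lid_2 and the z axis of tub_3, either way round below 0.06 rad) or (horizontal distance between lid_3 and tub_3 below 0.005 m and z of lid_3 in the frame of tub_3 between 0.06 and 0.0685 m and angle between the z axis of lid_3 and the z axis of tub_3, either way round below 0.06 rad))), for 0.2 s.
3. the latch is slid all the way over the lid (x of grip_1 in the frame of tub_1 below 0.074 m and x of grip_2 in the frame of tub_2 below 0.074 m and x of grip_3 in the frame of tub_3 below 0.074 m), for 0.2 s.
At the end, for the whole second after the job is handed in: All candy boxes in the tub, below the lid; the matching lid home (within 2.5 mm in height, 5 mm sideways, level within 0.06 rad); latch at 31 mm or more; both other lids right way up on the tray floor, origins within 85 and 55 mm of its centre along its x and y; all at rest (all of step 1 and all of step 2 and all of step 3 and ((x of lid_1 in the frame of tray between -0.085 and 0.085 m and y of lid_1 in the frame of tray between -0.055 and 0.055 m and z of lid_1 in the frame of tray below 0.01 m and angle between lid_1's own z axis and vertical below 0.15 rad) or (horizontal distance between lid_1 and tub_1 below 0.005 m and z of lid_1 in the frame of tub_1 between 0.06 and 0.0685 m and angle between the z axis of lid_1 and the z axis of tub_1, either way round below 0.06 rad) or (horizontal distance between lid_1 and tub_2 below 0.005 m and z of lid_1 in the frame of tub_2 between 0.06 and 0.0685 m and angle between the z axis of lid_1 and the z axis of tub_2, either way round below 0.06 rad) or (horizontal distance between lid_1 and tub_3 below 0.005 m and z of lid_1 in the frame of tub_3 between 0.06 and 0.0685 m and angle between the z axis of lid_1 and the z axis of tub_3, either way round below 0.06 rad)) and ((x of lid_2 in the frame of tray between -0.085 and 0.085 m and y of lid_2 in the frame of tray between -0.055 and 0.055 m and z of lid_2 in the frame of tray below 0.01 m and angle between lid_2's own z axis and vertical below 0.15 rad) or (horizontal distance between lid_2 and tub_1 below 0.005 m and z of lid_2 in the frame of tub_1 between 0.06 and 0.0685 m and angle between the z axis of lid_2 and the z axis of tub_1, either way round below 0.06 rad) or (horizontal distance between lid_2 and tub_2 below 0.005 m and z of lid_2 in the frame of tub_2 between 0.06 and 0.0685 m and angle between the z axis of lid_2 and the z axis of tub_2, either way round below 0.06 rad) or (horizontal distance between lid_2 and tub_3 below 0.005 m and z of lid_2 in the frame of tub_3 between 0.06 and 0.0685 m and angle between the z axis of lid_2 and the z axis of tub_3, either way round below 0.06 rad)) and ((x of lid_3 in the frame of tray between -0.085 and 0.085 m and y of lid_3 in the frame of tray between -0.055 and 0.055 m and z of lid_3 in the frame of tray below 0.01 m and angle between lid_3's own z axis and vertical below 0.15 rad) or (horizontal distance between lid_3 and tub_1 below 0.005 m and z of lid_3 in the frame of tub_1 between 0.06 and 0.0685 m and angle between the z axis of lid_3 and the z axis of tub_1, either way round below 0.06 rad) or (horizontal distance between lid_3 and tub_2 below 0.005 m and z of lid_3 in the frame of tub_2 between 0.06 and 0.0685 m and angle between the z axis of lid_3 and the z axis of tub_2, either way round below 0.06 rad) or (horizontal distance between lid_3 and tub_3 below 0.005 m and z of lid_3 in the frame of tub_3 between 0.06 and 0.0685 m and angle between the z axis of lid_3 and the z axis of tub_3, either way round below 0.06 rad)) and linear speed of each of lid_1, lid_2, lid_3, candy_1, candy_2, candy_3, candy_4, candy_5 below 0.02 m/s); the robot touches nothing.
It fails at once if saucer_a is shifted by more than 3 cm (distance of saucer_a from where it was at the start of the episode above 0.03 m).
It fails at once if saucer_b is shifted by more than 3 cm (distance of saucer_b from where it was at the start of the episode above 0.03 m).
It fails at once if toothpicks is shifted by more than 3 cm (distance of toothpicks from where it was at the start of the episode above 0.03 m).
Of tub_1, tub_2, tub_3 only 1 to 1 are there at a start; the rules pass over those that are not, and their reading is None.
Of candy_1, candy_2, candy_3, candy_4, candy_5 only 3 to 5 are there at a start; the rules pass over those that are not, and their reading is None.
At some moment in a run one of lid_1, lid_2, lid_3, candy_1, candy_2, candy_3, candy_4, candy_5 may be knocked a few centimetres aside while the robot is not near it.
Once in a run the grip may slacken for a moment while it holds something.
It also fails if it takes over 210 s, if anything falls off the work surface, if the arm or the gripper's body presses on something with over 40 N, if the wrist force passes 120 N, or if a joint passes its speed limit or range.

## Working session

There is one attempt and no reset: what is moved stays moved. The work goes in short steps, Python scripts to look and compute and a tool call to move; the robot and the scene stay as the last step left them, time stands still between calls to the robot, and variables do not carry over. Pictures are saved under pics/ and viewed, at most 14 in all, crops included, and the job is handed in when it is done.

Besides the shell and the picture viewer there is one more tool, called after ">>>" in YAML: its name, and indented under it one key for each argument. step_arm: Moves the arm, as the interface text tells. Scaled input: -1 to 1 covers 0.3 m each way for a shift and 45 degrees each way for a turn. Its arguments: {"type":"object","properties":{"steps":{"type":"array"}},"required":["steps"]}

```bash
ls; mkdir -p pics
python3 - <<'E'
from rig import *
import cv2,numpy as np,json
s=read_state();print(s['time_s'],s['position'],s['tcp_rot'],s['opening'])
for n in("scene","top"):
    c=capture(n);cv2.imwrite(f"pics/{n}0.png",c["image"][:,:,::-1])
    print(n,c["vertical_fov"],c["cx"],c["cy"],np.round(c["world_from_camera"],3).tolist())
    np.savez(f"{n}.npz",**{k:c[k] for k in c})
c=capture("wrist");print(c["vertical_fov"],c["cx"],c["cy"],np.round(c["T_tool_cam"],4).tolist())
E
```

```text
pics
0.0 [0.28305849 0.55648703 0.24658424] [[-8.91213204e-01  4.53582811e-01 -1.28780841e-03]
 [ 4.53584476e-01  8.91211698e-01 -1.68286270e-03]
 [ 3.84392327e-04 -2.08391937e-03 -9.99997755e-01]] 0.9989214094871428
scene 46.90053152555528 252.54681838096747 192.57324561016668 [[0.637, 0.613, -0.467, 1.131], [0.771, -0.504, 0.389, -0.482], [0.003, -0.608, -0.794, 1.106], [0.0, 0.0, 0.0, 1.0]]
top 57.279355659923915 250.05553491827496 190.61987723971745 [[-0.007, -0.981, 0.195, 0.31], [-1.0, 0.007, 0.001, 0.011], [-0.003, -0.195, -0.981, 1.199], [0.0, 0.0, 0.0, 1.0]]
70.89566331684405 257.54326120968017 191.08902995414445 [[0.0007, -0.9612, -0.2758, 0.0762], [1.0, 0.0007, 0.0001, -0.0007], [0.0001, -0.2758, 0.9612, -0.1379], [0.0, 0.0, 0.0, 1.0]]
```

```bash
python3 -c "
import cv2
a=cv2.imread('pics/top0.png');cv2.imwrite('pics/top0b.png',cv2.resize(a,(768,576),interpolation=cv2.INTER_CUBIC))"
```

```text
(no output)
```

View pics/top0b.png

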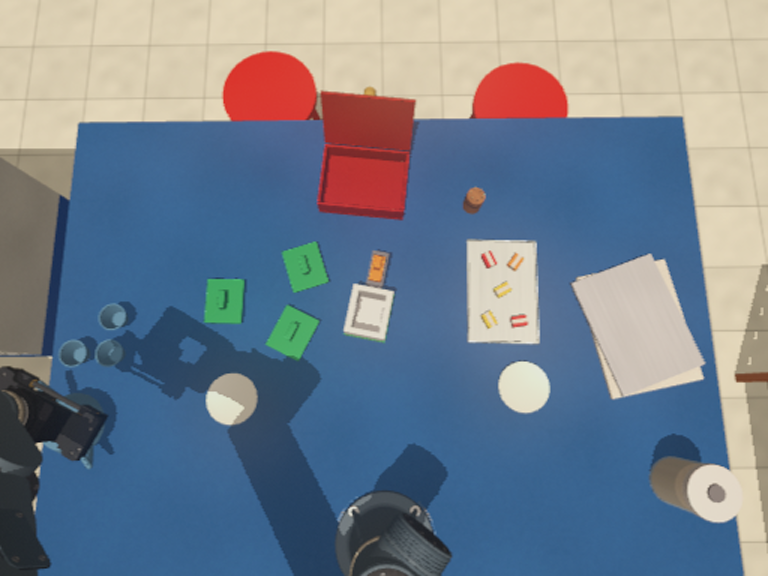

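View pics/scene0.png

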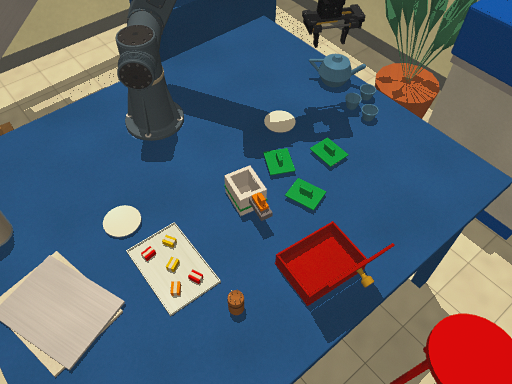

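Top view (768×576 scale): the tub is at about (370,312) with the latch on its far side at (377,268). The lids are at (225,300), (305,266) and (293,332). The tray is centred at about (503,291) and holds 5 candies. Saucers are at (231,399) and (524,387), toothpicks at (475,199).

```bash
cat > h.py <<'E'
from rig import *
import cv2,numpy as np
def ray(c,px,z,T=None):
    T=c["world_from_camera"] if T is None else T
    f=192/np.tan(np.radians(float(c["vertical_fov"]))/2)
    px=np.atleast_2d(np.array(px,float))
    d=np.c_[(px[:,0]-c["cx"])/f,(px[:,1]-c["cy"])/f,np.ones(len(px))]@T[:3,:3].T
    return T[:3,3]+d*((z-T[2,3])/d[:,2])[:,None]
def yaw(R): return np.degrees(np.arctan2(R[1,0],R[0,0]))
def go(x,y,z,yw,s=None):
    "row (shift, turn) from the current pose to pose pointing down"
    s=s or read_state();R=np.array(s["tcp_rot"]);p=np.array(s["position"])
    a=np.radians(yw);G=np.array([[np.cos(a),np.sin(a),0],[np.sin(a),-np.cos(a),0],[0,0,-1]])
    d=R.T@(np.array([x,y,z])-p)
    w=cv2.Rodrigues(R.T@G)[0].ravel()
    n=int(np.ceil(max(np.linalg.norm(d)/.0417,np.degrees(np.linalg.norm(w))/7.16)))
    print("row",np.round(np.r_[d/.3,np.degrees(w)/45],3).tolist(),"n",n)
def wrist(name):
    s=read_state();c=capture("wrist");W=np.eye(4);W[:3,:3]=s["tcp_rot"];W[:3,3]=s["position"]
    c["world_from_camera"]=W@c["T_tool_cam"]
    cv2.imwrite(f"pics/{name}.png",c["image"][:,:,::-1]);np.savez(f"{name}.npz",**c);return c
def load(n): return dict(np.load(f"{n}.npz"))
def blobs(c,lo,hi,z,amin=20,show=True):
    hsv=cv2.cvtColor(c["image"],cv2.COLOR_RGB2HSV);m=cv2.inRange(hsv,lo,hi)
    out=[]
    for k in cv2.findContours(m,cv2.RETR_EXTERNAL,cv2.CHAIN_APPROX_NONE)[0]:
        if cv2.contourArea(k)<amin: continue
        w=ray(c,k[:,0].astype(float),z)[:,:2]
        (cx,cy),(a,b),t=cv2.minAreaRect((w*1000).astype(np.float32))
        if a<b: a,b,t=b,a,t+90
        out.append((cx,cy,a,b,(t+90)%180-90,k))
        if show: print("  px",k[:,0].mean(0).round(),"xy",round(cx,1),round(cy,1),"size",round(a,1),round(b,1),"long axis deg",round((t+90)%180-90,1))
    return out
E
python3 - <<'E'
from h import *
c=load("top")
for n,p,z in[("tub",(370,312),.08),("latch",(377,268),.12),("lidA",(225,300),.02),("lidB",(305,266),.02),("lidC",(293,332),.02),("tray",(503,291),.01),("sa",(231,399),.01),("sb",(524,387),.01),("tp",(475,190),.08),("box",(365,180),.05)]:
    print(n,ray(c,np.array(p)/1.5,z).round(3)[0,:2])
print("green");blobs(c,(50,120,60),(80,255,255),.02)
print("orange");blobs(c,(0,130,120),(35,255,255),.02)
go(.50,-.22,.30,180)
s=read_state();print(s["joint_positions"])
E
```

```text
tub [0.476 0.023]
latch [0.563 0.008]
lidA [0.515 0.353]
lidB [0.593 0.173]
lidC [0.441 0.197]
tray [ 0.533 -0.281]
sa [0.295 0.332]
sb [ 0.317 -0.316]
tp [ 0.751 -0.214]
box [0.789 0.034]
green
  px [195. 222.] xy 441.2 198.6 size 101.2 84.1 long axis deg -26.9
  px [149. 200.] xy 514.0 355.7 size 100.5 84.0 long axis deg -1.6
  px [203. 178.] xy 592.4 173.9 size 101.6 83.7 long axis deg 17.3
orange
  px [251. 178.] xy 587.6 8.5 size 60.2 27.0 long axis deg -12.7
  px [317. 131.] xy 760.2 -224.5 size 34.0 31.9 long axis deg -2.3
  px [239. 118.] xy 809.6 38.5 size 200.1 151.8 long axis deg 83.9
  px [245.  79.] xy 968.1 33.5 size 229.8 154.9 long axis deg 83.7
  px [346.  64.] xy 1034.6 -341.6 size 233.5 146.3 long axis deg 89.5
  px [182.  61.] xy 1054.3 265.2 size 235.2 183.9 long axis deg 89.5
row [-1.818, -1.979, -0.175, -0.002, -0.001, -0.599] n 20
[ 5.27992367e+01  3.02694384e+01  8.21412134e+01 -5.80521530e-04
  6.76896901e+01 -1.02280880e+01]
```

>>> step_arm:
  steps:
    - [-0.68, -0.65, -0.055, 0, 0, 0, -1]
    - [-0.68, -0.65, -0.055, 0, 0, 0, -1]
    - [-0.68, -0.65, -0.055, 0, 0, 0, -1]
    - [-0.68, -0.65, -0.055, 0, 0, 0, -1]
    - [-0.68, -0.65, -0.055, 0, 0, 0, -1]
    - [-0.68, -0.65, -0.055, 0, 0, 0, -1]
    - [-0.68, -0.65, -0.055, 0, 0, 0, -1]
    - [-0.68, -0.65, -0.055, 0, 0, 0, -1]

```text
time_s: 0.82
position: [0.3783, 0.2861, 0.2642]
tcp_rot: [[-0.889, 0.458, 0.0], [0.458, 0.889, -0.003], [-0.002, -0.002, -1.0]]
force: [0.5, -0.3, 0.1]
opening: 1.002
grasp_force: 0.0
```

>>> step_arm:
  steps:
    - [-0.68, -0.65, -0.055, 0, 0, -0.6, -1]
    - [-0.68, -0.65, -0.055, 0, 0, -0.6, -1]
    - [-0.68, -0.65, -0.055, 0, 0, -0.6, -1]
    - [-0.68, -0.65, -0.055, 0, 0, -0.6, -1]
    - [-0.68, -0.65, -0.055, 0, 0, -0.6, -1]
    - [-0.68, -0.65, -0.055, 0, 0, -0.6, -1]
    - [-0.68, -0.65, -0.055, 0, 0, -0.6, -1]
    - [-0.68, -0.65, -0.055, 0, 0, -0.6, -1]

```text
time_s: 1.48
position: [0.4726, 0.0205, 0.281]
tcp_rot: [[-1.0, 0.003, 0.003], [0.003, 1.0, -0.002], [-0.003, -0.002, -1.0]]
force: [0.1, -0.2, -0.2]
opening: 1.003
grasp_force: 0.0
```

Run:
```python
from h import *
s=read_state();print(s["time_s"],s["position"],yaw(s["tcp_rot"]),s["qvel"],s["joint_positions"])
c=wrist("tub1")
cv2.imwrite("pics/tub1b.png",cv2.resize(c["image"][:,:,::-1],(768,576),interpolation=cv2.INTER_CUBIC))
go(.53,-.281,.30,180)
```

```text
1.4833 [0.47257358 0.02045947 0.28101987] 179.85640101452148 [-19.77990592   3.17846361  -6.13718794   2.8403099    5.28668167
 -18.97806627] [-1.10423878e+01  1.58587970e+01  1.00919455e+02 -9.28033146e-02
  6.30301921e+01 -1.00856662e+02]
row [-0.193, -1.001, -0.059, -0.004, 0.005, -0.005] n 8
```

View pics/tub1b.png

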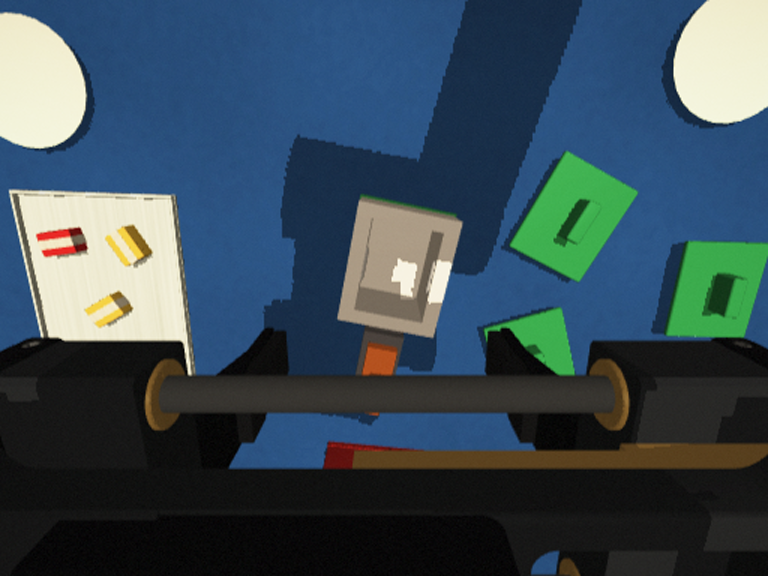

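The tub is at (400,263), tilted about 12°, and its mouth is visible. The view covers from the TCP toward the robot. The arm was still moving when this was taken, so I'll take a settled, better-centred shot.

>>> step_arm:
  steps:
    - [-0.22, 0.05, 0, 0, 0, 0, -1]
    - [-0.22, 0.05, 0, 0, 0, 0, -1]
    - [-0.22, 0.05, 0, 0, 0, 0, -1]
    - [-0.22, 0.05, 0, 0, 0, 0, -1]
    - [-0.22, 0.05, 0, 0, 0, 0, -1]
    - [-0.22, 0.05, 0, 0, 0, 0, -1]

```text
time_s: 2.03
position: [0.5347, 0.0401, 0.2802]
tcp_rot: [[-1.0, -0.001, -0.002], [-0.001, 1.0, 0.0], [0.002, 0.0, -1.0]]
force: [-0.2, -0.4, -0.5]
opening: 0.998
grasp_force: 0.0
```

Run:
```python
from h import *
s=read_state();print(s["position"],yaw(s["tcp_rot"]),np.abs(s["qvel"]).max())
c=wrist("tub2")
print("green");blobs(c,(50,120,60),(80,255,255),.02,200)
print("orange");blobs(c,(5,150,120),(20,255,255),.126,50)
im=c["image"][90:290,180:340];cv2.imwrite("pics/tub2b.png",cv2.resize(im[:,:,::-1],(640,800)[::-1] if 0 else (480,600),interpolation=cv2.INTER_CUBIC))
go(.60,-.281,.32,180)
```

```text
[0.53469251 0.0400873  0.28019108] -179.93035691045114 0.5631954657639676
green
  px [345. 202.] xy 593.5 175.9 size 102.6 83.8 long axis deg 17.2
  px [473. 153.] xy 516.0 357.3 size 101.6 85.9 long axis deg -1.5
  px [372. 101.] xy 442.7 200.9 size 101.9 84.1 long axis deg -27.1
orange
  px [440. 298.] xy 683.2 272.2 size 62.2 4.5 long axis deg -89.9
  px [ 99. 267.] xy 638.1 -152.8 size 49.4 7.3 long axis deg -8.8
  px [415. 263.] xy 631.6 230.4 size 61.5 10.3 long axis deg 14.7
  px [ 42. 210.] xy 564.8 -208.8 size 32.8 8.7 long axis deg -46.0
  px [ 32. 204.] xy 557.5 -218.6 size 32.6 7.2 long axis deg -46.6
  px [234. 207.] xy 562.7 12.4 size 56.9 23.8 long axis deg -11.6
  px [ 70. 118.] xy 462.1 -156.3 size 24.0 5.8 long axis deg 27.8
row [-0.216, -1.07, -0.133, 0.0, -0.002, 0.001] n 8
```

View pics/tub2b.png

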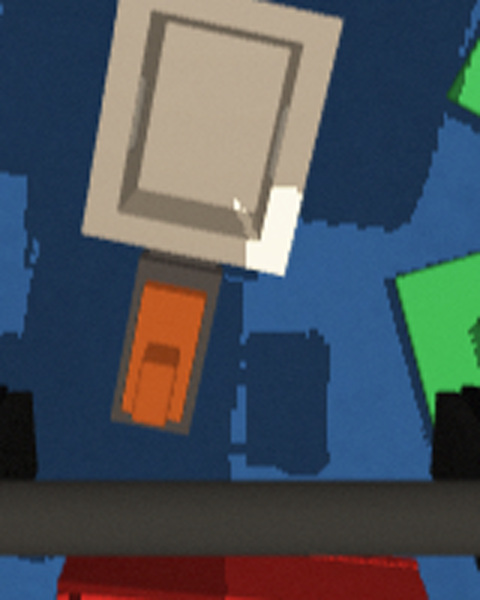

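The tub's mouth corners in the crop (3×, offset 180,90) are at about (152,10), (302,45), (262,240) and (118,212). The rim corners are at (82,235), (283,276) and (342,18). The latch is visible at its far end.

>>> step_arm:
  steps:
    - [-0.216, -1, -0.133, 0, 0, 0, -0.2]
    - [-0.216, -1, -0.133, 0, 0, 0, -0.2]
    - [-0.216, -1, -0.133, 0, 0, 0, -0.2]
    - [-0.216, -1, -0.133, 0, 0, 0, -0.2]
    - [-0.216, -1, -0.133, 0, 0, 0, -0.2]
    - [-0.216, -1, -0.133, 0, 0, 0, -0.2]
    - [-0.216, -1, -0.133, 0, 0, 0, -0.2]
    - [-0.216, -1, -0.133, 0, 0, 0, -0.2]

```text
time_s: 2.75
position: [0.6012, -0.2661, 0.3214]
tcp_rot: [[-1.0, 0.003, 0.002], [0.003, 1.0, -0.004], [-0.002, -0.004, -1.0]]
force: [0.9, -0.6, -0.2]
opening: 0.609
grasp_force: 0.0
```

>>> step_arm:
  steps:
    - [0, -0.07, 0, 0, 0, 0, -0.2]
    - [0, -0.07, 0, 0, 0, 0, -0.2]
    - [0, -0.07, 0, 0, 0, 0, -0.2]
    - [0, -0.07, 0, 0, 0, 0, -0.2]

```text
time_s: 3.08
position: [0.6004, -0.2804, 0.3203]
tcp_rot: [[-1.0, -0.0, -0.001], [-0.0, 1.0, 0.001], [0.001, 0.001, -1.0]]
force: [1.1, 0.1, 0.9]
opening: 0.604
grasp_force: 0.0
```

Run:
```python
from h import *
c=load("tub2")
f=lambda P:ray(c,np.array(P,float)/3+[180-1/3,90-1/3],.08)[:,:2]*1000
M=f([(152,10),(302,45),(262,240),(118,212)]);O=f([(82,235),(283,276),(342,18)])
print("mouth",M.round(1).tolist(),"c",M.mean(0).round(1)); print([np.linalg.norm(M[i]-M[i-1]).round(1) for i in range(4)])
e=lambda v:np.degrees(np.arctan2(v[1],v[0])).round(1)
print("angles",e(M[3]-M[0]),e(M[2]-M[1]),e(M[0]-M[1]),e(M[3]-M[2]))
print("outer c",((O[0]+O[2])/2).round(1),np.linalg.norm(O[0]-O[1]),np.linalg.norm(O[1]-O[2]),e(O[1]-O[2]))
# rim mask: not blue/green/dark
h=cv2.cvtColor(c["image"],cv2.COLOR_RGB2HSV);m=((h[:,:,1]<75)&(h[:,:,2]>95)).astype(np.uint8)*255
for k in cv2.findContours(m,cv2.RETR_EXTERNAL,cv2.CHAIN_APPROX_NONE)[0]:
    if cv2.contourArea(k)>1500:
        w=ray(c,k[:,0].astype(float),.08)[:,:2]*1000;print("rim",cv2.minAreaRect(w.astype(np.float32)),k[:,0].mean(0))
c=wrist("tray1");s=read_state();print(s["position"],yaw(s["tcp_rot"]),np.abs(s["qvel"]).max())
cv2.imwrite("pics/tray1b.png",cv2.resize(c["image"][:,:,::-1],(768,576),interpolation=cv2.INTER_CUBIC))
print("candy");blobs(c,(0,110,90),(35,255,255),.021,20)
```

```text
mouth [[434.3, 7.5], [447.3, 66.9], [526.3, 51.9], [514.5, -8.9]] c [480.6  29.3]
[np.float64(81.8), np.float64(60.8), np.float64(80.4), np.float64(61.9)]
angles -11.5 -10.8 -102.4 -101.1
outer c [480.7  29. ] 87.438250247241 107.08014313913186 -11.5
rim ((516.6148681640625, -220.79547119140625), (137.22633361816406, 186.27923583984375), 88.03885650634766) [ 48.51075269 152.63799283]
rim ((480.7716064453125, 29.044143676757812), (88.88451385498047, 107.81524658203125), 78.26285552978516) [248.75562701 130.2829582 ]
rim ((355.1187744140625, 279.38116455078125), (32.91633224487305, 79.34281158447266), 0.11832167208194733) [477.59411765  12.92352941]
[ 0.60059448 -0.28001378  0.32040207] -179.92635899539704 0.5979899129272179
candy
  px [320. 305.] xy 873.7 -157.2 size 575.4 31.9 long axis deg -89.6
  px [357. 264.] xy 786.2 -99.6 size 92.0 13.7 long axis deg 6.8
  px [293. 246.] xy 750.3 -218.4 size 17.8 14.4 long axis deg 1.8
  px [159. 263.] xy 785.0 -459.4 size 94.6 16.0 long axis deg -9.1
  px [293. 232.] xy 724.9 -217.7 size 14.4 13.4 long axis deg -90.0
  px [450. 235.] xy 735.1 54.9 size 87.4 37.6 long axis deg 83.7
  px [402. 224.] xy 708.9 -25.4 size 67.2 5.9 long axis deg 87.8
  px [272. 168.] xy 610.4 -256.6 size 36.1 7.6 long axis deg 22.4
  px [244. 166.] xy 607.0 -302.3 size 35.1 7.8 long axis deg -35.7
  px [281. 165.] xy 604.2 -241.5 size 35.4 7.9 long axis deg 22.9
  px [236. 160.] xy 596.8 -315.7 size 35.5 7.5 long axis deg -37.3
  px [478. 152.] xy 582.5 79.8 size 69.7 62.9 long axis deg -11.7
  px [263. 127.] xy 544.5 -271.8 size 33.0 7.3 long axis deg -60.8
  px [258. 118.] xy 529.8 -279.9 size 33.4 7.0 long axis deg -61.8
  px [239.  79.] xy 473.7 -308.2 size 33.9 8.7 long axis deg -82.4
  px [278.  79.] xy 473.0 -249.8 size 33.5 9.2 long axis deg 29.1
  px [238.  67.] xy 456.7 -310.3 size 32.3 6.4 long axis deg -82.5
  px [288.  73.] xy 465.0 -234.9 size 33.2 7.1 long axis deg 27.8
```

View pics/tray1b.png

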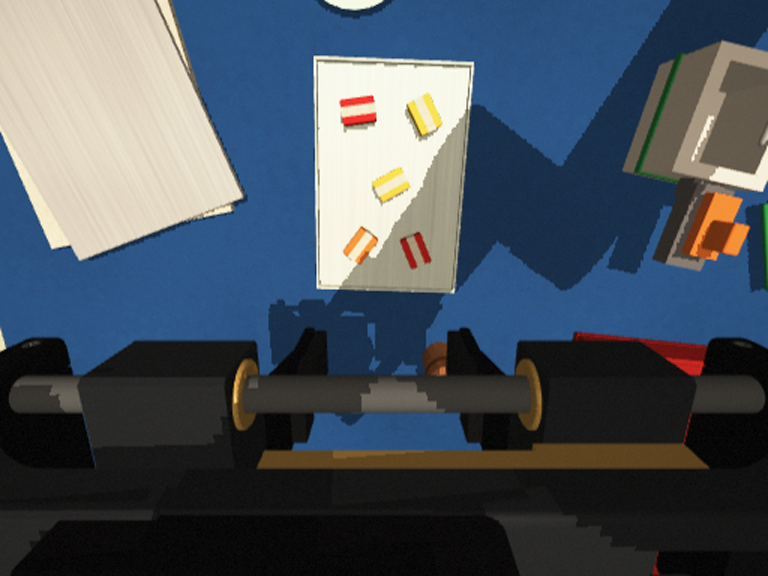

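All five candies are in the tray, in two-stripe pairs. The mouth is about 82×61 mm, the tub centre is (481,29) mm and its yaw is −11.5°. The plan is to grip each box on its 24 mm side and build two stacks at tub x = ±22.

```bash
cat >> h.py <<'E'
def plan(calls,start=None):
    "calls: list of lists of (x,y,z,yaw_x,grip,rows); prints numbers for each call"
    if start is None:
        s=read_state();start=(*np.array(s["position"])*1000,yaw(s["tcp_rot"]))
    x,y,z,a=start
    for wp in calls:
        out=[];px,py,pz,pa=x,y,z,a
        for X,Y,Z,A,g,n in wp:
            r=np.radians(a);dx,dy=(X-x)/300,(Y-y)/300
            t=-((A-a+180)%360-180)/45
            need=np.linalg.norm([X-px,Y-py,Z-pz])/41.7;nt=abs((A-pa+180)%360-180)/7.16
            out.append([round(dx*np.cos(r)+dy*np.sin(r),3),round(dx*np.sin(r)-dy*np.cos(r),3),round((z-Z)/300,3),0,0,round(t,3),g]);print(out[-1],"x",n,"" if n>=max(need,nt) else f"NEED {max(need,nt):.1f}")
            px,py,pz,pa=X,Y,Z,A
        print("--");x,y,z,a=px,py,pz,pa
TC=np.array([480.7,29.1]);TY=-11.5
def tub(u,v,c=TC,y=TY):
    r=np.radians(y);return (c[0]+u*np.cos(r)-v*np.sin(r),c[1]+u*np.sin(r)+v*np.cos(r))
E
python3 - <<'E'
from h import *
a=(607.3,-249); L=tub(-22.5,0);R=tub(22.5,0);print(L,R)
o=.08;
plan([[(*a,120,-157.4,o,5),(*a,34,-157.4,o,3)],
[(*a,34,-157.4,1,5),(*a,150,-157.4,1,3)],
[(*L,150,168.5,1,8)],[(*L,150,168.5,1,1),(*L,42,168.5,1,4)],[(*L,42,168.5,.37,4),(*L,150,168.5,.37,3)]])
E
```

```text
(np.float64(458.65169414603133), np.float64(33.58577852438694)) (np.float64(502.74830585396865), np.float64(24.614221475613064))
[np.float64(-0.022), np.float64(0.103), np.float64(0.668), 0, 0, np.float64(-0.501), 0.08] x 5 
[np.float64(-0.022), np.float64(0.103), np.float64(0.955), 0, 0, np.float64(-0.501), 0.08] x 3 
--
[np.float64(-0.0), np.float64(0.0), 0.0, 0, 0, -0.0, 1] x 5 
[np.float64(-0.0), np.float64(0.0), -0.387, 0, 0, -0.0, 1] x 3 
--
[np.float64(0.095), np.float64(1.06), 0.0, 0, 0, 0.758, 1] x 8 
--
[np.float64(0.0), np.float64(0.0), 0.0, 0, 0, -0.0, 1] x 1 
[np.float64(0.0), np.float64(0.0), 0.36, 0, 0, -0.0, 1] x 4 
--
[np.float64(0.0), np.float64(0.0), 0.0, 0, 0, -0.0, 0.37] x 4 
[np.float64(0.0), np.float64(0.0), -0.36, 0, 0, -0.0, 0.37] x 3 
--
```

>>> step_arm:
  steps:
    - [-0.022, 0.103, 0.668, 0, 0, -0.5, 0.08]
    - [-0.022, 0.103, 0.668, 0, 0, -0.5, 0.08]
    - [-0.022, 0.103, 0.668, 0, 0, -0.5, 0.08]
    - [-0.022, 0.103, 0.668, 0, 0, -0.5, 0.08]
    - [-0.022, 0.103, 0.668, 0, 0, -0.5, 0.08]
    - [-0.022, 0.103, 0.955, 0, 0, -0.5, 0.08]
    - [-0.022, 0.103, 0.955, 0, 0, -0.5, 0.08]
    - [-0.022, 0.103, 0.955, 0, 0, -0.5, 0.08]

```text
time_s: 3.8
position: [0.6075, -0.2487, 0.0294]
tcp_rot: [[-0.923, -0.385, -0.002], [-0.385, 0.923, 0.002], [0.002, 0.003, -1.0]]
force: [0.5, -0.2, 1.1]
opening: 0.46
grasp_force: 0.0
```

>>> step_arm:
  steps:
    - [0, 0, 0, 0, 0, 0, 0.08]
    - [0, 0, 0, 0, 0, 0, 1]
    - [0, 0, 0, 0, 0, 0, 1]
    - [0, 0, 0, 0, 0, 0, 1]
    - [0, 0, 0, 0, 0, 0, 1]

```text
time_s: 4.22
position: [0.6081, -0.2505, 0.0353]
tcp_rot: [[-0.924, -0.383, 0.001], [-0.383, 0.924, -0.001], [-0.001, -0.001, -1.0]]
force: [-0.2, 0.6, 2.5]
opening: 0.271
grasp_force: 30.0
```

>>> step_arm:
  steps:
    - [0, 0, -0.387, 0, 0, 0, 1]
    - [0, 0, -0.387, 0, 0, 0, 1]
    - [0, 0, -0.387, 0, 0, 0, 1]
    - [0, 0, -0.387, 0, 0, 0, 1]

```text
time_s: 4.55
position: [0.612, -0.2533, 0.1586]
tcp_rot: [[-0.924, -0.383, 0.013], [-0.383, 0.924, -0.008], [-0.009, -0.013, -1.0]]
force: [1.5, -0.7, 0.5]
opening: 0.275
grasp_force: 30.0
```

Run:
```python
from h import *
L=tub(-22.5,0)
plan([[(520,-80,150,-175,1,5)],[(*L,150,168.5,1,4),(*L,60,168.5,1,2),(*L,42,168.5,1,2)]],(607.3,-249,150,-157.4))
```

```text
[np.float64(0.052), np.float64(0.632), 0.0, 0, 0, 0.391, 1] x 5 
--
[np.float64(0.171), np.float64(0.395), 0.0, 0, 0, 0.367, 1] x 4 
[np.float64(0.171), np.float64(0.395), 0.3, 0, 0, 0.367, 1] x 2 NEED 2.2
[np.float64(0.171), np.float64(0.395), 0.36, 0, 0, 0.367, 1] x 2 
--
```

>>> step_arm:
  steps:
    - [0.052, 0.632, 0, 0, 0, 0.391, 1]
    - [0.052, 0.632, 0, 0, 0, 0.391, 1]
    - [0.052, 0.632, 0, 0, 0, 0.391, 1]
    - [0.052, 0.632, 0, 0, 0, 0.391, 1]
    - [0.052, 0.632, 0, 0, 0, 0.391, 1]

```text
time_s: 4.97
position: [0.5166, -0.0776, 0.1501]
tcp_rot: [[-0.996, -0.087, -0.004], [-0.087, 0.996, 0.002], [0.004, 0.003, -1.0]]
force: [-0.8, 1.0, 0.5]
opening: 0.276
grasp_force: 30.0
```

>>> step_arm:
  steps:
    - [0.171, 0.395, 0, 0, 0, 0.367, 1]
    - [0.171, 0.395, 0, 0, 0, 0.367, 1]
    - [0.171, 0.395, 0, 0, 0, 0.367, 1]
    - [0.171, 0.395, 0, 0, 0, 0.367, 1]
    - [0.171, 0.395, 0, 0, 0, 0.367, 1]
    - [0.171, 0.395, 0.15, 0, 0, 0.367, 1]
    - [0.171, 0.395, 0.15, 0, 0, 0.367, 1]
    - [0.171, 0.395, 0.15, 0, 0, 0.367, 1]

```text
time_s: 5.63
position: [0.4586, 0.0313, 0.1033]
tcp_rot: [[-0.979, 0.202, -0.005], [0.202, 0.979, 0.001], [0.005, -0.0, -1.0]]
force: [-0.1, -0.4, -0.3]
opening: 0.275
grasp_force: 30.0
```

Run:
```python
from h import *
s=read_state();print(s["position"],yaw(s["tcp_rot"]),np.abs(s["qvel"]).max())
c=wrist("chk1")
cv2.imwrite("pics/chk1b.png",cv2.resize(c["image"][100:384,130:400,::-1],(570,600),interpolation=cv2.INTER_CUBIC))
```

```text
[0.45859119 0.03134517 0.10325123] 168.35893506429605 3.9833968579852197
```

View pics/chk1b.png

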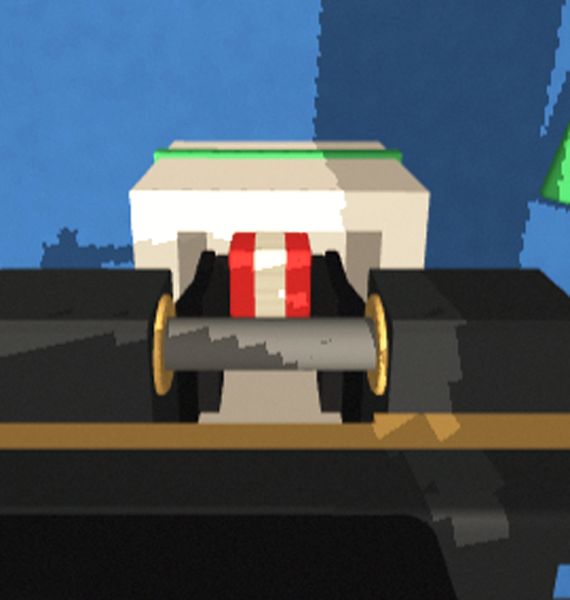

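The tub mouth spans columns 177–382 and the candy is held at 230–310. That is about 2.5 mm left of centre, which matches the remaining motion lag. Alignment is good.

>>> step_arm:
  steps:
    - [0, 0, 0, 0, 0, 0, 1]
    - [0, 0, 0, 0, 0, 0, 1]
    - [0, 0, 0.1, 0, 0, 0, 1]
    - [0, 0, 0.2, 0, 0, 0, 1]
    - [0, 0, 0.21, 0, 0, 0, 1]
    - [0, 0, 0.21, 0, 0, 0, 1]

```text
time_s: 6.18
position: [0.4613, 0.0326, 0.0424]
tcp_rot: [[-0.979, 0.202, 0.004], [0.202, 0.979, 0.001], [-0.004, 0.001, -1.0]]
force: [2.7, 6.3, -2.9]
opening: 0.272
grasp_force: 36.0
```

>>> step_arm:
  steps:
    - [0, 0, 0, 0, 0, 0, 0.37]
    - [0, 0, 0, 0, 0, 0, 0.37]
    - [0, 0, 0, 0, 0, 0, 0.37]
    - [0, 0, -0.36, 0, 0, 0, 0.37]
    - [0, 0, -0.36, 0, 0, 0, 0.37]
    - [0, 0, -0.36, 0, 0, 0, 0.37]
    - [0, 0, -0.36, 0, 0, 0, 0.37]

```text
time_s: 6.77
position: [0.463, 0.0315, 0.1558]
tcp_rot: [[-0.98, 0.201, 0.013], [0.201, 0.98, -0.002], [-0.013, 0.0, -1.0]]
force: [-0.4, 0.3, -0.9]
opening: 0.311
grasp_force: 0.0
```

Run:
```python
from h import *
L=tub(-22.5,0);R=tub(22.5,0);o=.08;P=[]
st=(*L,150,168.5)
for n,(x,y,a),T,zr in [("B",(602,-309,143.5),R,64),("C",(537.2,-275.9,118.7),L,60),("D",(465.2,-309.3,97.5),R,64),("E",(469,-242.4,208.5),L,78)]:
    m=((x+T[0])/2,(y+T[1])/2); am=(a+168.5)/2
    print("#####",n)
    plan([[(*m,150,am,o,5)],[(x,y,150,a,o,5),(x,y,70,a,o,2),(x,y,70,a,o,1)],[(x,y,34,a,o,3),(x,y,34,a,1,5)],[(x,y,150,a,1,4)],[(*m,150,am,1,6)],
     [(*T,150,168.5,1,6)],[(*T,100,168.5,1,3),(*T,zr,168.5,1,3)],[(*T,zr,168.5,.37,3),(*T,150,168.5,.37,4)]],st)
    st=(*T,150,168.5)
```

```text
##### B
[np.float64(-0.423), np.float64(-0.512), 0.0, 0, 0, 0.278, 0.08] x 5 
--
[np.float64(-0.377), np.float64(-0.441), 0.0, 0, 0, 0.278, 0.08] x 5 
[np.float64(-0.377), np.float64(-0.441), 0.267, 0, 0, 0.278, 0.08] x 2 
[np.float64(-0.377), np.float64(-0.441), 0.267, 0, 0, 0.278, 0.08] x 1 
--
[np.float64(0.0), np.float64(0.0), 0.12, 0, 0, -0.0, 0.08] x 3 
[np.float64(0.0), np.float64(0.0), 0.12, 0, 0, -0.0, 1] x 5 
--
[np.float64(0.0), np.float64(0.0), -0.387, 0, 0, -0.0, 1] x 4 
--
[np.float64(0.464), np.float64(0.349), 0.0, 0, 0, -0.278, 1] x 6 
--
[np.float64(0.377), np.float64(0.441), 0.0, 0, 0, -0.278, 1] x 6 
--
[np.float64(0.0), np.float64(0.0), 0.167, 0, 0, -0.0, 1] x 3 
[np.float64(0.0), np.float64(0.0), 0.287, 0, 0, -0.0, 1] x 3 
--
[np.float64(0.0), np.float64(0.0), 0.0, 0, 0, -0.0, 0.37] x 3 
[np.float64(0.0), np.float64(0.0), -0.287, 0, 0, -0.0, 0.37] x 4 
--
##### C
[np.float64(-0.081), np.float64(-0.479), 0.0, 0, 0, 0.553, 0.08] x 5 
--
[np.float64(-0.411), np.float64(-0.337), 0.0, 0, 0, 0.553, 0.08] x 5 
[np.float64(-0.411), np.float64(-0.337), 0.267, 0, 0, 0.553,
[... 1750 characters left out ...]
, 0.267, 0, 0, -0.444, 0.08] x 2 
[np.float64(0.051), np.float64(-0.457), 0.267, 0, 0, -0.444, 0.08] x 1 
--
[np.float64(-0.0), np.float64(0.0), 0.12, 0, 0, -0.0, 0.08] x 3 
[np.float64(-0.0), np.float64(0.0), 0.12, 0, 0, -0.0, 1] x 5 
--
[np.float64(-0.0), np.float64(0.0), -0.387, 0, 0, -0.0, 1] x 4 
--
[np.float64(-0.204), np.float64(0.412), 0.0, 0, 0, 0.444, 1] x 6 
--
[np.float64(-0.051), np.float64(0.457), 0.0, 0, 0, 0.444, 1] x 6 
--
[np.float64(0.0), np.float64(0.0), 0.167, 0, 0, -0.0, 1] x 3 
[np.float64(0.0), np.float64(0.0), 0.24, 0, 0, -0.0, 1] x 3 
--
[np.float64(0.0), np.float64(0.0), 0.0, 0, 0, -0.0, 0.37] x 3 
[np.float64(0.0), np.float64(0.0), -0.24, 0, 0, -0.0, 0.37] x 4 
--
```

>>> step_arm:
  steps:
    - [-0.423, -0.512, 0, 0, 0, 0.278, 0.08]
    - [-0.423, -0.512, 0, 0, 0, 0.278, 0.08]
    - [-0.423, -0.512, 0, 0, 0, 0.278, 0.08]
    - [-0.423, -0.512, 0, 0, 0, 0.278, 0.08]
    - [-0.423, -0.512, 0, 0, 0, 0.278, 0.08]
    - [-0.423, -0.512, 0, 0, 0, 0.278, 0.08]

```text
time_s: 7.27
position: [0.5577, -0.1512, 0.1518]
tcp_rot: [[-0.911, 0.413, 0.01], [0.413, 0.911, -0.006], [-0.011, -0.002, -1.0]]
force: [1.2, -0.0, 0.1]
opening: 0.455
grasp_force: 0.0
```

>>> step_arm:
  steps:
    - [-0.377, -0.441, 0, 0, 0, 0.278, 0.08]
    - [-0.377, -0.441, 0, 0, 0, 0.278, 0.08]
    - [-0.377, -0.441, 0, 0, 0, 0.278, 0.08]
    - [-0.377, -0.441, 0, 0, 0, 0.278, 0.08]
    - [-0.377, -0.441, 0, 0, 0, 0.278, 0.08]
    - [-0.377, -0.441, 0.267, 0, 0, 0.278, 0.08]
    - [-0.377, -0.441, 0.267, 0, 0, 0.278, 0.08]
    - [-0.377, -0.441, 0.267, 0, 0, 0.278, 0.08]

```text
time_s: 7.93
position: [0.5964, -0.3071, 0.0619]
tcp_rot: [[-0.802, 0.597, -0.014], [0.597, 0.802, 0.01], [0.017, 0.0, -1.0]]
force: [-2.5, 1.3, -2.4]
opening: 0.461
grasp_force: 0.0
```

>>> step_arm:
  steps:
    - [0, 0, 0.12, 0, 0, 0, 0.08]
    - [0, 0, 0.12, 0, 0, 0, 0.08]
    - [0, 0, 0.12, 0, 0, 0, 0.08]
    - [0, 0, 0.12, 0, 0, 0, 1]
    - [0, 0, 0.12, 0, 0, 0, 1]
    - [0, 0, 0.12, 0, 0, 0, 1]
    - [0, 0, 0.12, 0, 0, 0, 1]
    - [0, 0, 0.12, 0, 0, 0, 1]

```text
time_s: 8.6
position: [0.6033, -0.3114, 0.0367]
tcp_rot: [[-0.803, 0.596, 0.003], [0.596, 0.803, -0.002], [-0.004, 0.0, -1.0]]
force: [-1.2, 1.5, 7.5]
opening: 0.267
grasp_force: 30.0
```

>>> step_arm:
  steps:
    - [0, 0, -0.266, 0, 0, 0, 1]
    - [0, 0, -0.266, 0, 0, 0, 1]
    - [0, 0, -0.266, 0, 0, 0, 1]
    - [0, 0, -0.266, 0, 0, 0, 1]
    - [0, 0, -0.266, 0, 0, 0, 1]

```text
time_s: 9.02
position: [0.6019, -0.3106, 0.1144]
tcp_rot: [[-0.803, 0.596, 0.0], [0.596, 0.803, -0.0], [-0.0, -0.0, -1.0]]
force: [-0.3, -0.5, 0.0]
opening: 0.274
grasp_force: 30.0
```

>>> step_arm:
  steps:
    - [0, 0, -0.12, 0, 0, 0, 1]
    - [0.464, 0.349, -0.12, 0, 0, -0.278, 1]
    - [0.464, 0.349, -0.12, 0, 0, -0.278, 1]
    - [0.464, 0.349, -0.12, 0, 0, -0.278, 1]
    - [0.464, 0.349, -0.12, 0, 0, -0.278, 1]
    - [0.464, 0.349, -0.12, 0, 0, -0.278, 1]
    - [0.464, 0.349, -0.12, 0, 0, -0.278, 1]

```text
time_s: 9.6
position: [0.55, -0.1399, 0.1483]
tcp_rot: [[-0.914, 0.405, -0.006], [0.405, 0.914, 0.003], [0.006, 0.0, -1.0]]
force: [0.3, 0.3, 0.3]
opening: 0.272
grasp_force: 30.0
```

>>> step_arm:
  steps:
    - [0.377, 0.445, 0, 0, 0, -0.278, 1]
    - [0.377, 0.445, 0, 0, 0, -0.278, 1]
    - [0.377, 0.445, 0, 0, 0, -0.278, 1]
    - [0.377, 0.445, 0, 0, 0, -0.278, 1]
    - [0.377, 0.445, 0, 0, 0, -0.278, 1]
    - [0.377, 0.445, 0, 0, 0, -0.278, 1]
    - [0.377, 0.445, 0, 0, 0, -0.278, 1]

```text
time_s: 10.18
position: [0.5054, 0.0234, 0.1495]
tcp_rot: [[-0.98, 0.2, 0.001], [0.2, 0.98, -0.001], [-0.002, -0.001, -1.0]]
force: [0.2, -0.7, -0.6]
opening: 0.268
grasp_force: 30.0
```

>>> step_arm:
  steps:
    - [0, 0, 0.1, 0, 0, 0, 1]
    - [0, 0, 0.16, 0, 0, 0, 1]
    - [0, 0, 0.22, 0, 0, 0, 1]
    - [0, 0, 0.28, 0, 0, 0, 1]
    - [0, 0, 0.28, 0, 0, 0, 1]
    - [0, 0, 0.28, 0, 0, 0, 1]

```text
time_s: 10.68
position: [0.5048, 0.0224, 0.0649]
tcp_rot: [[-0.979, 0.203, -0.001], [0.203, 0.979, -0.0], [0.001, -0.0, -1.0]]
force: [0.1, -0.3, 0.5]
opening: 0.279
grasp_force: 30.0
```

>>> step_arm:
  steps:
    - [0, 0, 0, 0, 0, 0, 0.37]
    - [0, 0, 0, 0, 0, 0, 0.37]
    - [0, 0, 0, 0, 0, 0, 0.37]
    - [0, 0, -0.28, 0, 0, 0, 0.37]
    - [0, 0, -0.28, 0, 0, 0, 0.37]
    - [0, 0, -0.28, 0, 0, 0, 0.37]
    - [0, 0, -0.28, 0, 0, 0, 0.37]

```text
time_s: 11.27
position: [0.5061, 0.0241, 0.1526]
tcp_rot: [[-0.98, 0.2, 0.007], [0.2, 0.98, -0.001], [-0.007, 0.0, -1.0]]
force: [0.1, -0.8, 0.2]
opening: 0.318
grasp_force: 0.0
```

```bash
cat > cand.py <<'E'
from h import *
def cand(x,y,a,T,zr,st):
    o=.08;m=((x+T[0])/2,(y+T[1])/2); am=(a+168.5)/2
    plan([[(*m,150,am,o,6)],[(x,y,150,a,o,5),(x,y,70,a,o,3)],[(x,y,35,a,o,3),(x,y,35,a,1,5)],[(x,y,150,a,1,4),(*m,150,am,1,4)],
     [(*T,150,168.5,1,8)],[(*T,100,168.5,1,3),(*T,zr,168.5,1,3)],[(*T,zr,168.5,.37,3),(*T,150,168.5,.37,4)]],st)
E
python3 - <<'E'
from cand import *
c=wrist("chk2");s=read_state();print(s["position"])
L=tub(-20.5,1);R=tub(22,1)
st=(*np.array(s["position"][:2])*1000,150,168.5)
cand(537.2,-275.9,118.7,L,61,st);print("###D");cand(465.2,-309.3,97.5,R,64,(*L,150,168.5))
print("###E");cand(469,-242.4,208.5,L,79,(*R,150,168.5))
E
```

```text
[0.50460457 0.02431609 0.15111293]
[np.float64(-0.078), np.float64(-0.478), 0.0, 0, 0, 0.553, 0.08] x 6 
--
[np.float64(-0.409), np.float64(-0.34), 0.0, 0, 0, 0.553, 0.08] x 5 
[np.float64(-0.409), np.float64(-0.34), 0.267, 0, 0, 0.553, 0.08] x 3 
--
[np.float64(0.0), np.float64(0.0), 0.117, 0, 0, -0.0, 0.08] x 3 
[np.float64(0.0), np.float64(0.0), 0.117, 0, 0, -0.0, 1] x 5 
--
[np.float64(0.0), np.float64(0.0), -0.383, 0, 0, -0.0, 1] x 4 
[np.float64(0.514), np.float64(0.136), -0.383, 0, 0, -0.553, 1] x 4 
--
[np.float64(0.409), np.float64(0.34), 0.0, 0, 0, -0.553, 1] x 8 
--
[np.float64(0.0), np.float64(0.0), 0.167, 0, 0, -0.0, 1] x 3 
[np.float64(0.0), np.float64(0.0), 0.297, 0, 0, -0.0, 1] x 3 
--
[np.float64(0.0), np.float64(0.0), 0.0, 0, 0, -0.0, 0.37] x 3 
[np.float64(0.0), np.float64(0.0), -0.297, 0, 0, -0.0, 0.37] x 4 
--
###D
[np.float64(-0.192), np.float64(-0.559), 0.0, 0, 0, 0.789, 0.08] x 6 
--
[np.float64(-0.366), np.float64(-0.426), 0.0, 0, 0, 0.789, 0.08] x 5 
[np.float64(-0.366), np.float64(-0.426), 0.267, 0, 0, 0.789, 0.08] x 3 
--
[np.float64(0.0), np.float64(0.0),
[... 685 characters left out ...]
0.0, 0, 0, -0.444, 0.08] x 5 
[np.float64(0.055), np.float64(-0.458), 0.267, 0, 0, -0.444, 0.08] x 3 
--
[np.float64(-0.0), np.float64(0.0), 0.117, 0, 0, -0.0, 0.08] x 3 
[np.float64(-0.0), np.float64(0.0), 0.117, 0, 0, -0.0, 1] x 5 
--
[np.float64(-0.0), np.float64(0.0), -0.383, 0, 0, -0.0, 1] x 4 
[np.float64(-0.208), np.float64(0.412), -0.383, 0, 0, 0.444, 1] x 4 
--
[np.float64(-0.055), np.float64(0.458), 0.0, 0, 0, 0.444, 1] x 8 
--
[np.float64(0.0), np.float64(0.0), 0.167, 0, 0, -0.0, 1] x 3 
[np.float64(0.0), np.float64(0.0), 0.237, 0, 0, -0.0, 1] x 3 
--
[np.float64(0.0), np.float64(0.0), 0.0, 0, 0, -0.0, 0.37] x 3 
[np.float64(0.0), np.float64(0.0), -0.237, 0, 0, -0.0, 0.37] x 4 
--
```

>>> step_arm:
  steps:
    - [-0.078, -0.478, 0, 0, 0, 0.553, 0.08]
    - [-0.078, -0.478, 0, 0, 0, 0.553, 0.08]
    - [-0.078, -0.478, 0, 0, 0, 0.553, 0.08]
    - [-0.078, -0.478, 0, 0, 0, 0.553, 0.08]
    - [-0.078, -0.478, 0, 0, 0, 0.553, 0.08]
    - [-0.078, -0.478, 0, 0, 0, 0.553, 0.08]

```text
time_s: 11.82
position: [0.4971, -0.1215, 0.1486]
tcp_rot: [[-0.803, 0.596, -0.002], [0.596, 0.803, 0.001], [0.003, -0.0, -1.0]]
force: [0.1, -0.2, -0.7]
opening: 0.461
grasp_force: 0.0
```

>>> step_arm:
  steps:
    - [-0.409, -0.34, 0, 0, 0, 0.553, 0.08]
    - [-0.409, -0.34, 0, 0, 0, 0.553, 0.08]
    - [-0.409, -0.34, 0, 0, 0, 0.553, 0.08]
    - [-0.409, -0.34, 0, 0, 0, 0.553, 0.08]
    - [-0.409, -0.34, 0, 0, 0, 0.553, 0.08]
    - [-0.409, -0.34, 0.267, 0, 0, 0.553, 0.08]
    - [-0.409, -0.34, 0.267, 0, 0, 0.553, 0.08]
    - [-0.409, -0.34, 0.267, 0, 0, 0.553, 0.08]

```text
time_s: 12.48
position: [0.5309, -0.27, 0.0611]
tcp_rot: [[-0.481, 0.876, -0.015], [0.876, 0.481, 0.012], [0.018, -0.007, -1.0]]
force: [-1.0, 0.7, 0.3]
opening: 0.46
grasp_force: 0.0
```

>>> step_arm:
  steps:
    - [0, 0, 0.117, 0, 0, 0, 0.08]
    - [0, 0, 0.117, 0, 0, 0, 0.08]
    - [0, 0, 0.117, 0, 0, 0, 0.08]
    - [0, 0, 0.117, 0, 0, 0, 1]
    - [0, 0, 0.117, 0, 0, 0, 1]
    - [0, 0, 0.117, 0, 0, 0, 1]
    - [0, 0, 0.117, 0, 0, 0, 1]
    - [0, 0, 0.117, 0, 0, 0, 1]

```text
time_s: 13.15
position: [0.5371, -0.2763, 0.0369]
tcp_rot: [[-0.479, 0.878, 0.003], [0.878, 0.479, -0.002], [-0.003, 0.002, -1.0]]
force: [-0.4, 1.3, 7.7]
opening: 0.274
grasp_force: 30.0
```

>>> step_arm:
  steps:
    - [0, 0, -0.383, 0, 0, 0, 1]
    - [0, 0, -0.383, 0, 0, 0, 1]
    - [0, 0, -0.383, 0, 0, 0, 1]
    - [0.514, 0.136, -0.383, 0, 0, -0.553, 1]
    - [0.514, 0.136, -0.383, 0, 0, -0.553, 1]
    - [0.514, 0.136, -0.383, 0, 0, -0.553, 1]
    - [0.514, 0.136, -0.383, 0, 0, -0.553, 1]
    - [0.514, 0.136, -0.383, 0, 0, -0.553, 1]

```text
time_s: 13.82
position: [0.4934, -0.1143, 0.1499]
tcp_rot: [[-0.808, 0.59, -0.006], [0.59, 0.808, 0.005], [0.008, 0.0, -1.0]]
force: [-1.1, -0.4, -1.2]
opening: 0.264
grasp_force: 30.0
```

>>> step_arm:
  steps:
    - [0.409, 0.34, 0, 0, 0, -0.553, 1]
    - [0.409, 0.34, 0, 0, 0, -0.553, 1]
    - [0.409, 0.34, 0, 0, 0, -0.553, 1]
    - [0.409, 0.34, 0, 0, 0, -0.553, 1]
    - [0.409, 0.34, 0, 0, 0, -0.553, 1]
    - [0.409, 0.34, 0, 0, 0, -0.553, 1]
    - [0.409, 0.34, 0, 0, 0, -0.553, 1]
    - [0.409, 0.34, 0, 0, 0, -0.553, 1]

```text
time_s: 14.48
position: [0.4613, 0.0327, 0.1499]
tcp_rot: [[-0.979, 0.203, 0.002], [0.203, 0.979, -0.001], [-0.002, -0.0, -1.0]]
force: [-0.2, -1.2, 0.3]
opening: 0.271
grasp_force: 30.0
```

Run:
```python
from h import *
L=tub(-20.5,1);s=read_state();print(L,s["position"],yaw(s["tcp_rot"]),s["opening"])
```

```text
(np.float64(460.81091148969017), np.float64(34.16696736017337)) [0.46131084 0.03270625 0.1498606 ] 168.30183573914675 0.2705601389500146
```

Good. Lower and release C, then continue with D's pick.

>>> step_arm:
  steps:
    - [0, 0.004, 0.1, 0, 0, 0, 1]
    - [0, 0.004, 0.167, 0, 0, 0, 1]
    - [0, 0.004, 0.23, 0, 0, 0, 1]
    - [0, 0.004, 0.297, 0, 0, 0, 1]
    - [0, 0.004, 0.297, 0, 0, 0, 1]
    - [0, 0.004, 0.297, 0, 0, 0, 1]

```text
time_s: 14.98
position: [0.4605, 0.0339, 0.0598]
tcp_rot: [[-0.979, 0.203, -0.002], [0.203, 0.979, 0.0], [0.002, -0.0, -1.0]]
force: [0.4, 0.3, -1.1]
opening: 0.273
grasp_force: 30.0
```

>>> step_arm:
  steps:
    - [0, 0, 0, 0, 0, 0, 0.37]
    - [0, 0, 0, 0, 0, 0, 0.37]
    - [0, 0, 0, 0, 0, 0, 0.37]
    - [0, 0, -0.297, 0, 0, 0, 0.37]
    - [0, 0, -0.297, 0, 0, 0, 0.37]
    - [0, 0, -0.297, 0, 0, 0, 0.37]
    - [0, 0, -0.297, 0, 0, 0, 0.37]

```text
time_s: 15.57
position: [0.4624, 0.035, 0.1526]
tcp_rot: [[-0.98, 0.2, 0.008], [0.2, 0.98, -0.001], [-0.008, 0.0, -1.0]]
force: [-0.4, -0.5, -0.0]
opening: 0.315
grasp_force: 0.0
```

>>> step_arm:
  steps:
    - [-0.192, -0.559, 0, 0, 0, 0.789, 0.08]
    - [-0.192, -0.559, 0, 0, 0, 0.789, 0.08]
    - [-0.192, -0.559, 0, 0, 0, 0.789, 0.08]
    - [-0.192, -0.559, 0, 0, 0, 0.789, 0.08]
    - [-0.192, -0.559, 0, 0, 0, 0.789, 0.08]
    - [-0.192, -0.559, 0, 0, 0, 0.789, 0.08]

```text
time_s: 16.07
position: [0.4836, -0.1441, 0.1489]
tcp_rot: [[-0.676, 0.737, 0.001], [0.737, 0.676, -0.001], [-0.002, 0.0, -1.0]]
force: [-0.8, 0.5, -1.0]
opening: 0.458
grasp_force: 0.0
```

>>> step_arm:
  steps:
    - [-0.366, -0.426, 0, 0, 0, 0.789, 0.08]
    - [-0.366, -0.426, 0, 0, 0, 0.789, 0.08]
    - [-0.366, -0.426, 0, 0, 0, 0.789, 0.08]
    - [-0.366, -0.426, 0, 0, 0, 0.789, 0.08]
    - [-0.366, -0.426, 0, 0, 0, 0.789, 0.08]
    - [-0.366, -0.426, 0.267, 0, 0, 0.789, 0.08]
    - [-0.366, -0.426, 0.267, 0, 0, 0.789, 0.08]
    - [-0.366, -0.426, 0.267, 0, 0, 0.789, 0.08]

```text
time_s: 16.73
position: [0.4594, -0.3024, 0.0615]
tcp_rot: [[-0.132, 0.991, -0.013], [0.991, 0.132, 0.013], [0.015, -0.011, -1.0]]
force: [-1.4, 2.2, -0.5]
opening: 0.463
grasp_force: 0.0
```

>>> step_arm:
  steps:
    - [0, 0, 0.117, 0, 0, 0, 0.08]
    - [0, 0, 0.117, 0, 0, 0, 0.08]
    - [0, 0, 0.117, 0, 0, 0, 0.08]
    - [0, 0, 0.117, 0, 0, 0, 1]
    - [0, 0, 0.117, 0, 0, 0, 1]
    - [0, 0, 0.117, 0, 0, 0, 1]
    - [0, 0, 0.117, 0, 0, 0, 1]
    - [0, 0, 0.117, 0, 0, 0, 1]

```text
time_s: 17.4
position: [0.4649, -0.3084, 0.0365]
tcp_rot: [[-0.129, 0.992, 0.002], [0.992, 0.129, -0.002], [-0.002, 0.002, -1.0]]
force: [1.4, 0.3, 7.9]
opening: 0.269
grasp_force: 30.0
```

>>> step_arm:
  steps:
    - [0, 0, -0.383, 0, 0, 0, 1]
    - [0, 0, -0.383, 0, 0, 0, 1]
    - [0, 0, -0.383, 0, 0, 0, 1]
    - [0.545, 0.134, -0.383, 0, 0, -0.789, 1]
    - [0.545, 0.134, -0.383, 0, 0, -0.789, 1]
    - [0.545, 0.134, -0.383, 0, 0, -0.789, 1]
    - [0.545, 0.134, -0.383, 0, 0, -0.789, 1]
    - [0.545, 0.134, -0.383, 0, 0, -0.789, 1]

```text
time_s: 18.07
position: [0.4808, -0.1335, 0.1498]
tcp_rot: [[-0.689, 0.725, -0.003], [0.725, 0.689, 0.004], [0.005, 0.0, -1.0]]
force: [-1.0, 0.6, -0.2]
opening: 0.272
grasp_force: 30.0
```

>>> step_arm:
  steps:
    - [0.366, 0.426, 0, 0, 0, -0.789, 1]
    - [0.366, 0.426, 0, 0, 0, -0.789, 1]
    - [0.366, 0.426, 0, 0, 0, -0.789, 1]
    - [0.366, 0.426, 0, 0, 0, -0.789, 1]
    - [0.366, 0.426, 0, 0, 0, -0.789, 1]
    - [0.366, 0.426, 0, 0, 0, -0.789, 1]
    - [0.366, 0.426, 0, 0, 0, -0.789, 1]
    - [0.366, 0.426, 0, 0, 0, -0.789, 1]

```text
time_s: 18.73
position: [0.5019, 0.0258, 0.1496]
tcp_rot: [[-0.979, 0.204, 0.001], [0.204, 0.979, -0.0], [-0.001, -0.0, -1.0]]
force: [0.2, -0.1, -0.6]
opening: 0.27
grasp_force: 30.0
```

Run:
```python
from h import *
R=tub(22,1);s=read_state();print(R,s["position"],yaw(s["tcp_rot"]),s["opening"])
```

```text
(np.float64(502.45771143607544), np.float64(25.69383014744249)) [0.50190218 0.02578675 0.14959461] 168.2145886686878 0.2697888973302963
```

Release D, then do E (slot L, third level).

>>> step_arm:
  steps:
    - [0, 0, 0.1, 0, 0, 0, 1]
    - [0, 0, 0.16, 0, 0, 0, 1]
    - [0, 0, 0.22, 0, 0, 0, 1]
    - [0, 0, 0.285, 0, 0, 0, 1]
    - [0, 0, 0.285, 0, 0, 0, 1]
    - [0, 0, 0.285, 0, 0, 0, 1]

```text
time_s: 19.23
position: [0.5014, 0.025, 0.0631]
tcp_rot: [[-0.979, 0.205, -0.002], [0.205, 0.979, 0.0], [0.002, -0.0, -1.0]]
force: [-0.4, 0.7, -0.5]
opening: 0.273
grasp_force: 30.0
```

>>> step_arm:
  steps:
    - [0, 0, 0, 0, 0, 0, 0.37]
    - [0, 0, 0, 0, 0, 0, 0.37]
    - [0, 0, 0, 0, 0, 0, 0.37]
    - [0, 0, -0.285, 0, 0, 0, 0.37]
    - [0, 0, -0.285, 0, 0, 0, 0.37]
    - [0, 0, -0.285, 0, 0, 0, 0.37]
    - [0, 0, -0.285, 0, 0, 0, 0.37]

```text
time_s: 19.82
position: [0.5039, 0.0264, 0.1519]
tcp_rot: [[-0.98, 0.201, 0.007], [0.201, 0.98, -0.001], [-0.007, 0.0, -1.0]]
force: [-0.4, -0.3, -0.4]
opening: 0.313
grasp_force: 0.0
```

>>> step_arm:
  steps:
    - [0.036, -0.449, 0, 0, 0, -0.444, 0.08]
    - [0.036, -0.449, 0, 0, 0, -0.444, 0.08]
    - [0.036, -0.449, 0, 0, 0, -0.444, 0.08]
    - [0.036, -0.449, 0, 0, 0, -0.444, 0.08]
    - [0.036, -0.449, 0, 0, 0, -0.444, 0.08]
    - [0.036, -0.449, 0, 0, 0, -0.444, 0.08]

```text
time_s: 20.32
position: [0.4632, -0.104, 0.1484]
tcp_rot: [[-0.99, -0.142, -0.002], [-0.142, 0.99, 0.001], [0.001, 0.001, -1.0]]
force: [-0.3, -0.1, 0.1]
opening: 0.455
grasp_force: 0.0
```

>>> step_arm:
  steps:
    - [0.055, -0.458, 0, 0, 0, -0.444, 0.08]
    - [0.055, -0.458, 0, 0, 0, -0.444, 0.08]
    - [0.055, -0.458, 0, 0, 0, -0.444, 0.08]
    - [0.055, -0.458, 0, 0, 0, -0.444, 0.08]
    - [0.055, -0.458, 0, 0, 0, -0.444, 0.08]
    - [0.055, -0.458, 0.267, 0, 0, -0.444, 0.08]
    - [0.055, -0.458, 0.267, 0, 0, -0.444, 0.08]
    - [0.055, -0.458, 0.267, 0, 0, -0.444, 0.08]

```text
time_s: 20.98
position: [0.4635, -0.236, 0.0615]
tcp_rot: [[-0.88, -0.475, -0.014], [-0.476, 0.88, 0.012], [0.007, 0.017, -1.0]]
force: [-1.3, 0.7, -0.3]
opening: 0.457
grasp_force: 0.0
```

>>> step_arm:
  steps:
    - [0, 0, 0.117, 0, 0, 0, 0.08]
    - [0, 0, 0.117, 0, 0, 0, 0.08]
    - [0, 0, 0.117, 0, 0, 0, 0.08]
    - [0, 0, 0.117, 0, 0, 0, 1]
    - [0, 0, 0.117, 0, 0, 0, 1]
    - [0, 0, 0.117, 0, 0, 0, 1]
    - [0, 0, 0.117, 0, 0, 0, 1]
    - [0, 0, 0.117, 0, 0, 0, 1]

```text
time_s: 21.65
position: [0.4686, -0.2418, 0.0362]
tcp_rot: [[-0.88, -0.475, 0.002], [-0.475, 0.88, -0.002], [-0.001, -0.003, -1.0]]
force: [0.3, 1.3, 9.2]
opening: 0.271
grasp_force: 30.0
```

>>> step_arm:
  steps:
    - [0, 0, -0.383, 0, 0, 0, 1]
    - [0, 0, -0.383, 0, 0, 0, 1]
    - [0, 0, -0.383, 0, 0, 0, 1]
    - [-0.208, 0.412, -0.383, 0, 0, 0.444, 1]
    - [-0.208, 0.412, -0.383, 0, 0, 0.444, 1]
    - [-0.208, 0.412, -0.383, 0, 0, 0.444, 1]
    - [-0.208, 0.412, -0.383, 0, 0, 0.444, 1]
    - [-0.208, 0.412, -0.383, 0, 0, 0.444, 1]

```text
time_s: 22.32
position: [0.462, -0.0988, 0.1497]
tcp_rot: [[-0.989, -0.15, -0.002], [-0.15, 0.989, 0.002], [0.002, 0.002, -1.0]]
force: [-0.1, -0.1, -0.1]
opening: 0.272
grasp_force: 30.0
```

>>> step_arm:
  steps:
    - [-0.055, 0.458, 0, 0, 0, 0.444, 1]
    - [-0.055, 0.458, 0, 0, 0, 0.444, 1]
    - [-0.055, 0.458, 0, 0, 0, 0.444, 1]
    - [-0.055, 0.458, 0, 0, 0, 0.444, 1]
    - [-0.055, 0.458, 0, 0, 0, 0.444, 1]
    - [-0.055, 0.458, 0, 0, 0, 0.444, 1]
    - [-0.055, 0.458, 0, 0, 0, 0.444, 1]
    - [-0.055, 0.458, 0, 0, 0, 0.444, 1]

```text
time_s: 22.98
position: [0.4611, 0.0338, 0.1492]
tcp_rot: [[-0.979, 0.202, 0.001], [0.202, 0.979, -0.001], [-0.001, -0.0, -1.0]]
force: [0.2, 0.5, 0.0]
opening: 0.273
grasp_force: 30.0
```

Run:
```python
from h import *
R=tub(-20.5,1);s=read_state();print(R,s["position"],yaw(s["tcp_rot"]),s["opening"])
```

```text
(np.float64(460.81091148969017), np.float64(34.16696736017337)) [0.46111923 0.03382573 0.14916443] 168.3357357197891 0.27333080758187656
```

>>> step_arm:
  steps:
    - [0, 0, 0.1, 0, 0, 0, 1]
    - [0, 0, 0.16, 0, 0, 0, 1]
    - [0, 0, 0.2, 0, 0, 0, 1]
    - [0, 0, 0.235, 0, 0, 0, 1]
    - [0, 0, 0.235, 0, 0, 0, 1]
    - [0, 0, 0.235, 0, 0, 0, 1]

```text
time_s: 23.48
position: [0.4605, 0.034, 0.078]
tcp_rot: [[-0.979, 0.203, -0.001], [0.203, 0.979, 0.0], [0.001, -0.0, -1.0]]
force: [0.1, -0.1, 0.0]
opening: 0.271
grasp_force: 30.0
```

>>> step_arm:
  steps:
    - [0, 0, 0, 0, 0, 0, 0.37]
    - [0, 0, 0, 0, 0, 0, 0.37]
    - [0, 0, 0, 0, 0, 0, 0.37]
    - [0, 0, -0.235, 0, 0, 0, 0.37]
    - [0, 0, -0.235, 0, 0, 0, 0.37]
    - [0, 0, -0.235, 0, 0, 0, 0.37]
    - [0, 0, -0.235, 0, 0, 0, 0.37]

```text
time_s: 24.07
position: [0.4616, 0.0352, 0.1506]
tcp_rot: [[-0.98, 0.2, 0.005], [0.2, 0.98, -0.001], [-0.005, 0.0, -1.0]]
force: [0.1, -0.7, -0.8]
opening: 0.317
grasp_force: 0.0
```

>>> step_arm:
  steps:
    - [0, 0, -0.43, 0, 0, 0, -0.4]
    - [0, 0, -0.43, 0, 0, 0, -0.4]
    - [-0.28, 0.04, -0.43, 0, 0, 0, -0.4]
    - [-0.28, 0.04, -0.43, 0, 0, 0, -0.4]
    - [-0.28, 0.04, -0.43, 0, 0, 0, -0.4]
    - [-0.28, 0.04, -0.43, 0, 0, 0, -0.4]
    - [-0.28, 0.04, -0.43, 0, 0, 0, -0.4]
    - [-0.28, 0.04, -0.43, 0, 0, 0, -0.4]

```text
time_s: 24.73
position: [0.5426, 0.0306, 0.276]
tcp_rot: [[-0.98, 0.201, -0.005], [0.201, 0.98, 0.001], [0.005, -0.0, -1.0]]
force: [-0.3, 0.4, -0.7]
opening: 0.692
grasp_force: 0.0
```

Run:
```python
from h import *
s=read_state();print(s["position"],yaw(s["tcp_rot"]),np.abs(s["qvel"]).max())
c=wrist("tub3")
print("green");blobs(c,(50,120,60),(80,255,255),.02,200)
c2=capture("top");print("green top");blobs(c2,(50,120,60),(80,255,255),.02,100)
h=cv2.cvtColor(c["image"],cv2.COLOR_RGB2HSV);m=((h[:,:,1]<75)&(h[:,:,2]>95)).astype(np.uint8)*255
for k in cv2.findContours(m,cv2.RETR_EXTERNAL,cv2.CHAIN_APPROX_NONE)[0]:
    if cv2.contourArea(k)>1500:
        w=ray(c,k[:,0].astype(float),.08)[:,:2]*1000;print("rim",cv2.minAreaRect(w.astype(np.float32)),k[:,0].mean(0))
cv2.imwrite("pics/tub3b.png",cv2.resize(c["image"][60:260,170:370,::-1],(600,600),interpolation=cv2.INTER_CUBIC))
```

```text
[0.54259188 0.03058167 0.2760296 ] 168.4241489275321 0.7696394992416097
green
  px [360. 180.] xy 593.7 175.9 size 102.5 83.8 long axis deg 17.3
  px [483. 103.] xy 516.0 355.6 size 102.5 81.9 long axis deg -0.7
  px [367.  70.] xy 442.7 200.9 size 102.0 84.2 long axis deg -27.0
green top
  px [149. 200.] xy 514.0 355.7 size 100.5 84.0 long axis deg -1.6
rim ((503.29815673828125, -218.73800659179688), (137.1446075439453, 155.9108428955078), 88.02849578857422) [ 61.53268765 178.83292978]
rim ((479.6235656738281, 28.443382263183594), (88.7950668334961, 106.99932098388672), 78.77217102050781) [245.77230769 125.00307692]
```

View pics/tub3b.png

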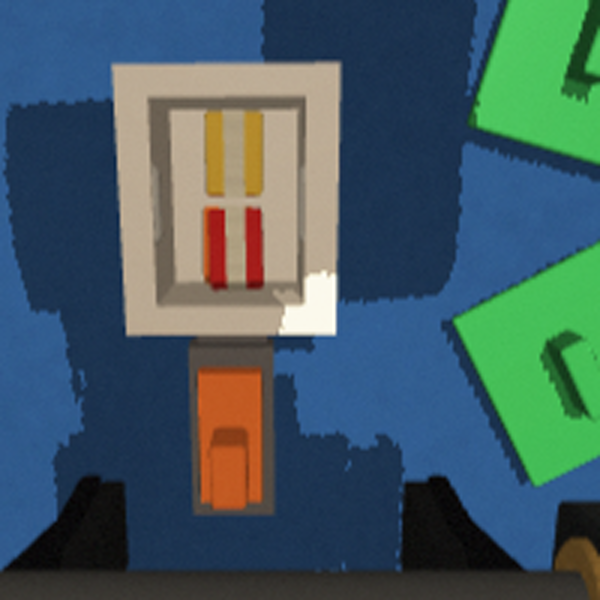

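All five candies sit in two neat stacks, yellow on top at crop (235,150) and red at (235,245). The lids haven't moved. I'll try the nearest lid C at (443,201) first.

Run:
```python
from h import *
c=load("tub3")
f=lambda P:ray(c,np.array(P,float)/3+[170-1/3,60-1/3],.08)[:,:2]*1000
M=f([(150,98),(305,98),(303,305),(155,305)]);print("mouth c",M.mean(0),np.linalg.norm(M[0]-M[1]),np.linalg.norm(M[1]-M[2]))
O=f([(113,63),(341,62),(336,335),(127,336)]);print("outer c",O.mean(0))
T=(480.2,28.8)
C=(442.7,200.9)
plan([[(*C,200,153,0.08,6)],[(*C,80,153,.08,4),(*C,47.5,153,.08,3)],[(*C,47.5,153,1,5)],[(*C,190,153,1,5)],[(*T,190,168.6,1,6)],[(*T,140,168.6,1,3)]])
```

```text
mouth c [479.99459218  28.25644042] 60.32189182654339 81.1625604863872
outer c [480.10815602  28.66664659]
[np.float64(0.441), np.float64(0.489), np.float64(0.254), 0, 0, np.float64(0.343), 0.08] x 6 
--
[np.float64(0.0), np.float64(0.0), 0.4, 0, 0, 0.0, 0.08] x 4 
[np.float64(0.0), np.float64(0.0), 0.508, 0, 0, 0.0, 0.08] x 3 
--
[np.float64(0.0), np.float64(0.0), 0.0, 0, 0, 0.0, 1] x 5 
--
[np.float64(0.0), np.float64(0.0), -0.475, 0, 0, 0.0, 1] x 5 
--
[np.float64(-0.372), np.float64(-0.454), 0.0, 0, 0, -0.347, 1] x 6 
--
[np.float64(0.0), np.float64(0.0), 0.167, 0, 0, -0.0, 1] x 3 
--
```

>>> step_arm:
  steps:
    - [0.441, 0.489, 0.254, 0, 0, 0.343, 0.08]
    - [0.441, 0.489, 0.254, 0, 0, 0.343, 0.08]
    - [0.441, 0.489, 0.254, 0, 0, 0.343, 0.08]
    - [0.441, 0.489, 0.254, 0, 0, 0.343, 0.08]
    - [0.441, 0.489, 0.254, 0, 0, 0.343, 0.08]
    - [0.441, 0.489, 0.254, 0, 0, 0.343, 0.08]
    - [0.441, 0.489, 0.254, 0, 0, 0.343, 0.08]

```text
time_s: 25.42
position: [0.4411, 0.2018, 0.2001]
tcp_rot: [[-0.893, 0.45, -0.006], [0.45, 0.893, -0.001], [0.004, -0.003, -1.0]]
force: [0.3, -0.3, 0.3]
opening: 0.467
grasp_force: 0.0
```

>>> step_arm:
  steps:
    - [0, 0, 0.2, 0, 0, 0, 0.08]
    - [0, 0, 0.35, 0, 0, 0, 0.08]
    - [0, 0, 0.35, 0, 0, 0, 0.08]
    - [0, 0, 0.42, 0, 0, 0, 0.08]
    - [0, 0, 0.48, 0, 0, 0, 0.08]
    - [0, 0, 0.505, 0, 0, 0, 0.08]
    - [0, 0, 0.505, 0, 0, 0, 0.08]
    - [0, 0, 0.505, 0, 0, 0, 0.08]

```text
time_s: 26.08
position: [0.4456, 0.1998, 0.0504]
tcp_rot: [[-0.89, 0.455, 0.0], [0.455, 0.89, -0.0], [-0.0, 0.0, -1.0]]
force: [0.5, -0.2, 0.4]
opening: 0.46
grasp_force: 0.0
```

Run:
```python
from h import *
s=read_state();print(s["position"],yaw(s["tcp_rot"]),np.abs(s["qvel"]).max(),s["force"]);go(.4427,.2009,.0475,153)
```

```text
[0.44559751 0.19982937 0.05042789] 152.92197234803314 1.5135487040185307 [ 0.46735736 -0.23168796  0.35959713]
row [0.01, -0.001, 0.01, 0.0, 0.001, -0.002] n 1
```

>>> step_arm:
  steps:
    - [0.01, 0, 0.01, 0, 0, 0, 0.08]
    - [0.01, 0, 0.01, 0, 0, 0, 0.08]
    - [0.01, 0, 0.01, 0, 0, 0, 0.08]
    - [0.01, 0, 0.01, 0, 0, 0, 1]
    - [0.01, 0, 0.01, 0, 0, 0, 1]
    - [0.01, 0, 0.01, 0, 0, 0, 1]
    - [0.01, 0, 0.01, 0, 0, 0, 1]
    - [0.01, 0, 0.01, 0, 0, 0, 1]

```text
time_s: 26.75
position: [0.4423, 0.2019, 0.0473]
tcp_rot: [[-0.891, 0.454, 0.0], [0.454, 0.891, 0.0], [-0.0, 0.0, -1.0]]
force: [0.2, 1.0, -0.2]
opening: 0.167
grasp_force: 0.2
```

Run:
```python
from h import *
s=read_state();print(s["position"],yaw(s["tcp_rot"]),s["opening"],s["force"]);
st=(442.9,200.7,47.5,153);T=(480.1,28.7)
plan([[(442.9,200.7,190,153,1,5)],[(*T,190,168.6,1,6)],[(*T,140,168.6,1,3)]],st)
```

```text
[0.44229153 0.20189137 0.04725147] 152.98442546894148 0.16744541714588113 [ 0.22226738  1.04131306 -0.22998463]
[np.float64(0.0), np.float64(0.0), -0.475, 0, 0, 0.0, 1] x 5 
--
[np.float64(-0.371), np.float64(-0.455), 0.0, 0, 0, -0.347, 1] x 6 
--
[np.float64(0.0), np.float64(0.0), 0.167, 0, 0, -0.0, 1] x 3 
--
```

>>> step_arm:
  steps:
    - [0, 0, 0, 0, 0, 0, 1]
    - [0, 0, 0, 0, 0, 0, 1]
    - [0, 0, 0, 0, 0, 0, 1]

```text
time_s: 27.0
position: [0.4423, 0.2019, 0.0472]
tcp_rot: [[-0.891, 0.454, 0.0], [0.454, 0.891, 0.0], [-0.0, 0.0, -1.0]]
force: [0.1, 1.0, 1.7]
opening: 0.156
grasp_force: 30.0
```

>>> step_arm:
  steps:
    - [0, 0, -0.1, 0, 0, 0, 1]
    - [0, 0, -0.2, 0, 0, 0, 1]
    - [0, 0, -0.3, 0, 0, 0, 1]
    - [0, 0, -0.4, 0, 0, 0, 1]
    - [0, 0, -0.475, 0, 0, 0, 1]
    - [0, 0, -0.475, 0, 0, 0, 1]

```text
time_s: 27.5
position: [0.4446, 0.2024, 0.1936]
tcp_rot: [[-0.891, 0.454, 0.009], [0.454, 0.891, 0.002], [-0.007, 0.005, -1.0]]
force: [1.4, 0.5, -0.1]
opening: 0.156
grasp_force: 30.0
```

>>> step_arm:
  steps:
    - [-0.07, -0.09, 0, 0, 0, -0.07, 1]
    - [-0.15, -0.18, 0, 0, 0, -0.14, 1]
    - [-0.22, -0.27, 0, 0, 0, -0.21, 1]
    - [-0.3, -0.36, 0, 0, 0, -0.28, 1]
    - [-0.371, -0.455, 0, 0, 0, -0.347, 1]
    - [-0.371, -0.455, 0, 0, 0, -0.347, 1]
    - [-0.371, -0.455, 0, 0, 0, -0.347, 1]
    - [-0.371, -0.455, 0, 0, 0, -0.347, 1]

```text
time_s: 28.17
position: [0.4782, 0.0299, 0.1886]
tcp_rot: [[-0.98, 0.199, -0.003], [0.199, 0.98, 0.001], [0.003, 0.0, -1.0]]
force: [0.4, 0.1, -0.2]
opening: 0.159
grasp_force: 30.0
```

Run:
```python
from h import *
s=read_state();print(s["position"],yaw(s["tcp_rot"]),np.abs(s["qvel"]).max(),s["opening"],s["force"])
go(.4801,.0287,.140,168.6)
c=wrist("lidC");hsv=None
print("lid");blobs(c,(50,120,60),(80,255,255),s["position"][2]-.047+.02,300)
c=capture("scene");cv2.imwrite("pics/sc1.png",cv2.resize(c["image"][120:220,190:320,::-1],(780,600),interpolation=cv2.INTER_CUBIC))
```

```text
[0.47821284 0.02987335 0.18860083] 168.5080136055596 1.7890642974185607 0.1587988041492622 [ 0.39414361  0.06279863 -0.15991828]
row [-0.007, -0.003, 0.162, 0.0, -0.004, -0.002] n 2
lid
  px [258. 289.] xy 518.4 21.2 size 33.7 18.8 long axis deg 78.5
  px [393. 227.] xy 498.5 114.9 size 41.7 41.4 long axis deg 17.2
  px [257. 201.] xy 459.0 33.3 size 83.4 62.4 long axis deg 79.1
  px [509. 163.] xy 463.7 189.9 size 54.3 5.0 long axis deg 2.9
```

View pics/sc1.png

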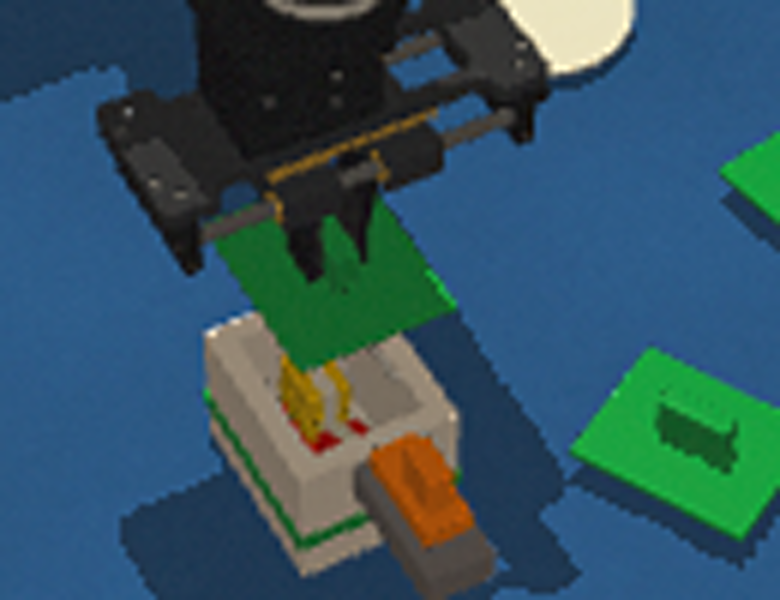

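The lid is held level over the tub, with its near edge at −50.7 mm against an expected −51 mm, so it is centred in the hand. Lowering it.

>>> step_arm:
  steps:
    - [-0.005, -0.002, 0.05, 0, 0, 0, 1]
    - [-0.005, -0.002, 0.1, 0, 0, 0, 1]
    - [-0.005, -0.002, 0.15, 0, 0, 0, 1]
    - [-0.005, -0.002, 0.177, 0, 0, 0, 1]
    - [-0.005, -0.002, 0.177, 0, 0, 0, 1]
    - [-0.005, -0.002, 0.177, 0, 0, 0, 1]
    - [-0.005, -0.002, 0.177, 0, 0, 0, 1]
    - [-0.005, -0.002, 0.177, 0, 0, 0, 1]

```text
time_s: 28.93
position: [0.4813, 0.029, 0.1373]
tcp_rot: [[-0.98, 0.197, 0.002], [0.197, 0.98, -0.0], [-0.002, 0.0, -1.0]]
force: [-0.1, -0.9, -1.0]
opening: 0.159
grasp_force: 30.0
```

Run:
```python
from h import *
s=read_state();print(s["position"],yaw(s["tcp_rot"]),np.abs(s["qvel"]).max(),s["force"])
go(.4801,.0286,.127,168.6)
```

```text
[0.48125056 0.02896632 0.13729446] 168.62422615885686 0.22736493232617844 [-0.12549838 -0.92962658 -1.02543325]
row [0.004, -0.002, 0.034, 0.0, 0.002, 0.001] n 1
```

>>> step_arm:
  steps:
    - [0.004, -0.002, 0.01, 0, 0, 0, 1]
    - [0.004, -0.002, 0.02, 0, 0, 0, 1]
    - [0.004, -0.002, 0.03, 0, 0, 0, 1]
    - [0.004, -0.002, 0.034, 0, 0, 0, 1]
    - [0.004, -0.002, 0.034, 0, 0, 0, 1]

```text
time_s: 29.35
position: [0.4794, 0.0284, 0.127]
tcp_rot: [[-0.98, 0.198, 0.0], [0.198, 0.98, -0.0], [-0.0, 0.0, -1.0]]
force: [-1.1, 1.6, 6.8]
opening: 0.159
grasp_force: 30.0
```

>>> step_arm:
  steps:
    - [0, 0, 0.006, 0, 0, 0, 1]
    - [0, 0, 0.01, 0, 0, 0, 1]
    - [0, 0, 0.01, 0, 0, 0, 1]

```text
time_s: 29.6
position: [0.4796, 0.0286, 0.1266]
tcp_rot: [[-0.98, 0.197, 0.002], [0.197, 0.98, -0.0], [-0.002, 0.0, -1.0]]
force: [-6.5, 2.0, 29.8]
opening: 0.159
grasp_force: 30.0
```

>>> step_arm:
  steps:
    - [0, 0, 0.006, 0, 0, 0, 1]
    - [0, 0, 0.01, 0, 0, 0, 1]
    - [0, 0, 0.01, 0, 0, 0, 1]

```text
time_s: 29.85
position: [0.4803, 0.0284, 0.1249]
tcp_rot: [[-0.98, 0.197, 0.004], [0.197, 0.98, -0.001], [-0.004, 0.0, -1.0]]
force: [-7.6, 1.4, 40.0]
opening: 0.162
grasp_force: 30.9
```

>>> step_arm:
  steps:
    - [0, 0, -0.014, 0, 0, 0, 1]
    - [0, 0, -0.014, 0, 0, 0, 1]
    - [0.004, 0, -0.014, 0, 0, 0, 1]
    - [0.008, 0, -0.014, 0, 0, 0, 1]
    - [0.008, 0.004, -0.014, 0, 0, 0, 1]
    - [0.008, 0.008, -0.014, 0, 0, 0, 1]

```text
time_s: 30.35
position: [0.4799, 0.0289, 0.1252]
tcp_rot: [[-0.981, 0.195, 0.005], [0.195, 0.981, -0.005], [-0.006, -0.004, -1.0]]
force: [-1.3, -12.5, 9.0]
opening: 0.159
grasp_force: 30.0
```

>>> step_arm:
  steps:
    - [-0.004, 0, 0, 0, 0, 0, 1]
    - [-0.008, 0, 0, 0, 0, 0, 1]
    - [-0.012, 0, 0, 0, 0, 0, 1]
    - [-0.016, 0, 0, 0, 0, 0, 1]

```text
time_s: 30.68
position: [0.4804, 0.0287, 0.1251]
tcp_rot: [[-0.981, 0.196, -0.005], [0.196, 0.981, -0.003], [0.004, -0.004, -1.0]]
force: [-8.8, -6.3, 19.0]
opening: 0.163
grasp_force: 30.0
```

>>> step_arm:
  steps:
    - [0, -0.004, 0, 0, 0, 0, 1]
    - [0, -0.008, 0, 0, 0, 0, 1]
    - [0.004, -0.008, 0, 0, 0, 0, 1]
    - [0.008, -0.008, 0, 0, 0, 0, 1]
    - [0.012, -0.008, 0, 0, 0, 0, 1]
    - [0.016, -0.008, 0, 0, 0, 0, 1]

```text
time_s: 31.18
position: [0.4797, 0.0285, 0.1253]
tcp_rot: [[-0.98, 0.198, 0.006], [0.198, 0.98, -0.001], [-0.006, 0.0, -1.0]]
force: [3.6, 0.7, 7.5]
opening: 0.16
grasp_force: 30.0
```

>>> step_arm:
  steps:
    - [0, -0.004, 0, 0, 0, 0, 1]
    - [0, -0.008, 0, 0, 0, 0, 1]
    - [-0.004, -0.008, 0, 0, 0, 0, 1]
    - [-0.008, -0.008, 0, 0, 0, 0, 1]
    - [-0.012, -0.008, 0, 0, 0, 0, 1]
    - [-0.016, -0.008, 0, 0, 0, 0, 1]

```text
time_s: 31.68
position: [0.4798, 0.0273, 0.1252]
tcp_rot: [[-0.98, 0.199, -0.003], [0.199, 0.98, 0.003], [0.004, 0.002, -1.0]]
force: [-5.3, 8.5, 18.9]
opening: 0.159
grasp_force: 30.1
```

>>> step_arm:
  steps:
    - [0, 0, -0.01, 0, 0, 0, 1]
    - [0.008, 0.008, -0.02, 0, 0, 0, 1]
    - [0.008, 0.008, -0.02, 0, 0, 0, 1]
    - [0.008, 0.008, -0.02, 0, 0, 0, 1]
    - [0.008, 0.008, -0.02, 0, 0, 0, 1]

```text
time_s: 32.1
position: [0.4792, 0.0284, 0.13]
tcp_rot: [[-0.98, 0.198, -0.001], [0.198, 0.98, 0.0], [0.001, -0.0, -1.0]]
force: [-0.3, 0.6, -0.7]
opening: 0.159
grasp_force: 30.0
```

Run:
```python
from h import *
s=read_state();print(s["position"],yaw(s["tcp_rot"]),s["force"]);z=s["position"][2]
go(.4801,.0286,.127,168.6)
c=wrist("lidC2");p=np.array(s["position"])*1000;u=np.array([np.cos(np.radians(-11.4)),np.sin(np.radians(-11.4))]);v=np.array([-u[1],u[0]])
for b in blobs(c,(50,120,60),(80,255,255),z-.045+.02,1500,False):
    w=ray(c,b[5][:,0].astype(float),z-.045+.02)[:,:2]*1000-p[:2]; print("lid in hand: near edge",np.percentile(w@u,2),"y range",(w@v).min(),(w@v).max(),"ang",b[4])
```

```text
[0.47918017 0.0283715  0.13000835] 168.5917024082421 [-0.34744671  0.55757726 -0.71831297]
row [-0.003, 0.001, 0.01, -0.0, -0.001, -0.0] n 1
lid in hand: near edge 30.432230001171728 y range 93.31626229571987 139.8357526162672 ang 78.63226318359375
lid in hand: near edge -51.214762350513325 y range -42.139366010377465 40.93193612676951 ang 78.63119506835938
```

>>> step_arm:
  steps:
    - [-0.003, 0, 0, 0, 0, 0, 1]
    - [-0.003, 0, 0.015, 0, 0, 0, 1]
    - [-0.003, 0, 0.023, 0, 0, 0, 1]
    - [-0.003, 0, 0.023, 0, 0, 0, 1]

```text
time_s: 32.48
position: [0.481, 0.0282, 0.1251]
tcp_rot: [[-0.98, 0.197, 0.002], [0.197, 0.98, -0.0], [-0.002, -0.0, -1.0]]
force: [-2.5, 1.4, 14.1]
opening: 0.158
grasp_force: 30.1
```

>>> step_arm:
  steps:
    - [0, 0, -0.023, 0, 0, 0, 1]
    - [0.005, 0.005, -0.023, 0, 0, 0, 1]
    - [0.005, 0.005, -0.023, 0, 0, 0, 1]
    - [0.005, 0.005, -0.01, 0, 0, 0, 1]
    - [0.005, 0.005, 0, 0, 0, 0, 1]
    - [0.005, 0.005, 0, 0, 0, 0, 1]

```text
time_s: 32.98
position: [0.4791, 0.0297, 0.125]
tcp_rot: [[-0.98, 0.197, 0.0], [0.197, 0.98, -0.001], [-0.0, -0.001, -1.0]]
force: [-4.5, -1.8, 19.1]
opening: 0.156
grasp_force: 32.2
```

>>> step_arm:
  steps:
    - [0, 0, -0.023, 0, 0, 0, 1]
    - [0, -0.01, -0.023, 0, 0, 0, 1]
    - [0, -0.01, -0.023, 0, 0, 0, 1]
    - [0, -0.01, -0.01, 0, 0, 0, 1]
    - [0, -0.01, 0, 0, 0, 0, 1]
    - [0, -0.01, 0, 0, 0, 0, 1]

```text
time_s: 33.48
position: [0.4786, 0.0273, 0.1249]
tcp_rot: [[-0.98, 0.197, 0.0], [0.197, 0.98, -0.0], [-0.0, -0.0, -1.0]]
force: [-3.8, 2.9, 19.9]
opening: 0.161
grasp_force: 37.1
```

>>> step_arm:
  steps:
    - [0, 0, -0.023, 0, 0, 0, 1]
    - [-0.01, 0, -0.023, 0, 0, 0, 1]
    - [-0.01, 0, -0.023, 0, 0, 0, 1]
    - [-0.01, 0, -0.01, 0, 0, 0, 1]
    - [-0.01, 0, 0, 0, 0, 0, 1]
    - [-0.01, 0, 0, 0, 0, 0, 1]

```text
time_s: 33.98
position: [0.4818, 0.0266, 0.1249]
tcp_rot: [[-0.98, 0.197, 0.001], [0.197, 0.98, -0.0], [-0.001, -0.0, -1.0]]
force: [-3.9, 1.7, 18.9]
opening: 0.16
grasp_force: 37.0
```

>>> step_arm:
  steps:
    - [0, 0, -0.023, 0, 0, 0, 1]
    - [0, 0.01, -0.023, 0, 0, 0, 1]
    - [0, 0.01, -0.023, 0, 0, 0, 1]
    - [0, 0.01, -0.01, 0, 0, 0, 1]
    - [0, 0.01, 0, 0, 0, 0, 1]
    - [0, 0.01, 0, 0, 0, 0, 1]

```text
time_s: 34.48
position: [0.482, 0.0293, 0.1248]
tcp_rot: [[-0.98, 0.198, -0.0], [0.198, 0.98, -0.0], [0.0, -0.0, -1.0]]
force: [-3.4, 0.0, 20.6]
opening: 0.161
grasp_force: 43.0
```

Lid C stops on the rim (TCP z = 125 mm) at every offset, so it is a wrong lid and goes to the tray.

Run:
```python
from h import *
c=load("tray1")
P=np.array([(314,57),(474,62),(455,292),(317,290)],float)/1.5
w=ray(c,P,.01)[:,:2]*1000;print(w.round(0).tolist(),w.mean(0))
s=read_state();p=np.array(s["position"])*1000
st=(p[0],p[1],123,168.6);t=w.mean(0);a=(t[0]-56,t[1])
plan([[(p[0],p[1],190,168.6,1,4)],[(480,-125,190,175,1,5)],[(*a,190,180,1,6)],[(*a,80,180,1,4),(*a,50,180,1,3)]],st)
```

```text
[[415.0, -352.0], [420.0, -193.0], [659.0, -201.0], [656.0, -360.0]] [ 537.45495983 -276.55530703]
[np.float64(0.0), np.float64(0.0), -0.223, 0, 0, -0.0, 1] x 4 
--
[np.float64(-0.095), np.float64(-0.505), 0.0, 0, 0, -0.142, 1] x 5 
--
[np.float64(-0.049), np.float64(-0.503), 0.0, 0, 0, -0.111, 1] x 6 
--
[np.float64(0.0), np.float64(0.0), 0.367, 0, 0, 0.0, 1] x 4 
[np.float64(0.0), np.float64(0.0), 0.467, 0, 0, 0.0, 1] x 3 
--
```

>>> step_arm:
  steps:
    - [0, 0, -0.1, 0, 0, 0, 1]
    - [0, 0, -0.223, 0, 0, 0, 1]
    - [0, 0, -0.223, 0, 0, 0, 1]
    - [0, 0, -0.223, 0, 0, 0, 1]

```text
time_s: 34.82
position: [0.4831, 0.0292, 0.1914]
tcp_rot: [[-0.98, 0.198, 0.004], [0.198, 0.98, -0.001], [-0.004, 0.0, -1.0]]
force: [-1.2, 0.2, -0.7]
opening: 0.16
grasp_force: 40.7
```

>>> step_arm:
  steps:
    - [-0.03, -0.12, 0, 0, 0, -0.03, 1]
    - [-0.06, -0.24, 0, 0, 0, -0.07, 1]
    - [-0.08, -0.36, 0, 0, 0, -0.1, 1]
    - [-0.095, -0.505, 0, 0, 0, -0.142, 1]
    - [-0.095, -0.505, 0, 0, 0, -0.142, 1]
    - [-0.095, -0.505, 0, 0, 0, -0.142, 1]

```text
time_s: 35.32
position: [0.479, -0.1266, 0.1885]
tcp_rot: [[-0.996, 0.093, -0.003], [0.093, 0.996, 0.002], [0.003, 0.001, -1.0]]
force: [-0.3, -0.8, -0.3]
opening: 0.153
grasp_force: 40.1
```

>>> step_arm:
  steps:
    - [-0.049, -0.12, 0, 0, 0, -0.07, 1]
    - [-0.049, -0.24, 0, 0, 0, -0.07, 1]
    - [-0.049, -0.36, 0, 0, 0, -0.07, 1]
    - [-0.049, -0.46, 0, 0, 0, -0.07, 1]
    - [-0.049, -0.503, 0, 0, 0, -0.07, 1]
    - [-0.049, -0.503, 0, 0, 0, -0.07, 1]
    - [-0.049, -0.503, 0, 0, 0, -0.07, 1]

```text
time_s: 35.9
position: [0.4808, -0.2744, 0.1893]
tcp_rot: [[-0.999, 0.033, -0.002], [0.033, 0.999, 0.003], [0.003, 0.003, -1.0]]
force: [-0.4, -0.3, -0.8]
opening: 0.16
grasp_force: 40.1
```

>>> step_arm:
  steps:
    - [0, 0, 0.1, 0, 0, 0, 1]
    - [0, 0, 0.22, 0, 0, 0, 1]
    - [0, 0, 0.33, 0, 0, 0, 1]
    - [0, 0, 0.4, 0, 0, 0, 1]
    - [0, 0, 0.44, 0, 0, 0, 1]
    - [0, 0, 0.467, 0, 0, 0, 1]
    - [0, 0, 0.467, 0, 0, 0, 1]
    - [0, 0, 0.467, 0, 0, 0, 1]

```text
time_s: 36.57
position: [0.4821, -0.2756, 0.051]
tcp_rot: [[-1.0, 0.031, 0.001], [0.031, 1.0, -0.0], [-0.001, -0.0, -1.0]]
force: [0.1, -0.2, -0.7]
opening: 0.157
grasp_force: 43.2
```

Run:
```python
from h import *
s=read_state();print(s["position"],yaw(s["tcp_rot"]),s["opening"],s["force"])
st=(*np.array(s["position"])*1000,178);B=(593.7,175.9)
plan([[(st[0],st[1],190,178,.08,4)],[(520,-50,190,185,.08,6)],[(*B,190,197.3,.08,7)],[(*B,80,197.3,.08,4),(*B,47,197.3,.08,3)]],st)
```

```text
[ 0.48214182 -0.27562536  0.05100678] 178.20487014104006 0.1570088277732753 [ 0.1252776  -0.20794759 -0.69063029]
[np.float64(0.0), np.float64(0.0), np.float64(-0.463), 0, 0, 0.0, 0.08] x 4 
--
[np.float64(-0.1), np.float64(0.756), 0.0, 0, 0, -0.156, 0.08] x 6 
--
[np.float64(-0.31), np.float64(0.729), 0.0, 0, 0, -0.273, 0.08] x 7 
--
[np.float64(-0.0), np.float64(0.0), 0.367, 0, 0, -0.0, 0.08] x 4 
[np.float64(-0.0), np.float64(0.0), 0.477, 0, 0, -0.0, 0.08] x 3 
--
```

>>> step_arm:
  steps:
    - [0, 0, 0.007, 0, 0, 0, 1]
    - [0, 0, 0.007, 0, 0, 0, 0.5]
    - [0, 0, 0.007, 0, 0, 0, 0.08]
    - [0, 0, 0.007, 0, 0, 0, 0.08]
    - [0, 0, 0.007, 0, 0, 0, 0.08]

```text
time_s: 36.98
position: [0.4817, -0.2766, 0.0488]
tcp_rot: [[-0.999, 0.033, 0.001], [0.033, 0.999, -0.001], [-0.001, -0.001, -1.0]]
force: [-0.4, -0.6, 0.1]
opening: 0.377
grasp_force: 0.0
```

>>> step_arm:
  steps:
    - [0, 0, -0.1, 0, 0, 0, 0.08]
    - [0, 0, -0.2, 0, 0, 0, 0.08]
    - [0, 0, -0.35, 0, 0, 0, 0.08]
    - [0, 0, -0.47, 0, 0, 0, 0.08]
    - [0, 0, -0.47, 0, 0, 0, 0.08]

```text
time_s: 37.4
position: [0.4852, -0.2795, 0.197]
tcp_rot: [[-0.999, 0.032, 0.012], [0.032, 0.999, -0.01], [-0.012, -0.01, -1.0]]
force: [0.8, -0.1, 0.1]
opening: 0.46
grasp_force: 0.0
```

>>> step_arm:
  steps:
    - [-0.1, 0.756, 0, 0, 0, -0.156, 0.08]
    - [-0.1, 0.756, 0, 0, 0, -0.156, 0.08]
    - [-0.1, 0.756, 0, 0, 0, -0.156, 0.08]
    - [-0.1, 0.756, 0, 0, 0, -0.156, 0.08]
    - [-0.1, 0.756, 0, 0, 0, -0.156, 0.08]
    - [-0.1, 0.756, 0, 0, 0, -0.156, 0.08]
    - [-0.1, 0.756, 0, 0, 0, -0.156, 0.08]

```text
time_s: 37.98
position: [0.5184, -0.0463, 0.1894]
tcp_rot: [[-0.995, -0.095, -0.0], [-0.095, 0.995, 0.002], [0.0, 0.002, -1.0]]
force: [-0.4, -0.3, 0.3]
opening: 0.462
grasp_force: 0.0
```

>>> step_arm:
  steps:
    - [-0.31, 0.729, 0, 0, 0, -0.273, 0.08]
    - [-0.31, 0.729, 0, 0, 0, -0.273, 0.08]
    - [-0.31, 0.729, 0, 0, 0, -0.273, 0.08]
    - [-0.31, 0.729, 0, 0, 0, -0.273, 0.08]
    - [-0.31, 0.729, 0, 0, 0, -0.273, 0.08]
    - [-0.31, 0.729, 0, 0, 0, -0.273, 0.08]
    - [-0.31, 0.729, 0, 0, 0, -0.273, 0.08]
    - [-0.31, 0.729, 0, 0, 0, -0.273, 0.08]

```text
time_s: 38.65
position: [0.5921, 0.1762, 0.189]
tcp_rot: [[-0.953, -0.302, 0.0], [-0.302, 0.953, -0.001], [-0.0, -0.001, -1.0]]
force: [-0.5, -0.2, -0.1]
opening: 0.459
grasp_force: 0.0
```

Run:
```python
from h import *
s=read_state();print(s["time_s"],s["position"],yaw(s["tcp_rot"]),s["opening"],s["force"])
c=capture("top");blobs(c,(50,120,60),(80,255,255),.02,100)
c=wrist("preB");blobs(c,(50,120,60),(80,255,255),.02,300)
go(.5937,.1759,.047,197.3)
```

```text
38.65 [0.59214017 0.17616462 0.18899598] -162.41779894179444 0.459495646570887 [-0.48077368 -0.16533311 -0.12182466]
  px [207. 183.] xy 579.9 168.4 size 80.5 73.9 long axis deg -73.1
  px [258. 182.] xy 594.3 176.5 size 100.5 83.7 long axis deg 17.5
  px [429. 165.] xy 516.3 357.5 size 101.7 85.3 long axis deg -1.5
  px [192.  57.] xy 487.3 69.1 size 115.4 6.3 long axis deg -12.1
row [-0.009, 0.003, 0.473, -0.001, -0.002, 0.002] n 4
```

>>> step_arm:
  steps:
    - [-0.008, 0.003, 0.13, 0, 0, 0, 0.08]
    - [-0.008, 0.003, 0.26, 0, 0, 0, 0.08]
    - [-0.008, 0.003, 0.36, 0, 0, 0, 0.08]
    - [-0.008, 0.003, 0.42, 0, 0, 0, 0.08]
    - [-0.008, 0.003, 0.46, 0, 0, 0, 0.08]
    - [-0.008, 0.003, 0.476, 0, 0, 0, 0.08]
    - [-0.008, 0.003, 0.476, 0, 0, 0, 0.08]
    - [-0.008, 0.003, 0.476, 0, 0, 0, 0.08]

```text
time_s: 39.42
position: [0.5947, 0.1761, 0.0475]
tcp_rot: [[-0.954, -0.298, 0.002], [-0.298, 0.954, 0.0], [-0.002, -0.0, -1.0]]
force: [0.2, -0.4, -0.0]
opening: 0.459
grasp_force: 0.0
```

Run:
```python
from h import *
s=read_state();print(s["position"],yaw(s["tcp_rot"]),s["force"]);go(.594,.1762,.046,197.4)
```

```text
[0.59472595 0.1761304  0.04748716] -162.64230009203644 [ 0.20924013 -0.41446386 -0.0285802 ]
row [0.002, 0.001, 0.005, -0.001, 0.002, -0.001] n 1
```

>>> step_arm:
  steps:
    - [0.002, 0.001, 0.006, 0, 0, 0, 0.08]
    - [0.002, 0.001, 0.006, 0, 0, 0, 1]
    - [0.002, 0.001, 0.006, 0, 0, 0, 1]
    - [0.002, 0.001, 0.006, 0, 0, 0, 1]
    - [0.002, 0.001, 0.006, 0, 0, 0, 1]
    - [0.002, 0.001, 0.006, 0, 0, 0, 1]
    - [0.002, 0.001, 0.006, 0, 0, 0, 1]
    - [0.002, 0.001, 0.006, 0, 0, 0, 1]

```text
time_s: 40.08
position: [0.5939, 0.1772, 0.0455]
tcp_rot: [[-0.954, -0.3, 0.002], [-0.3, 0.954, -0.0], [-0.002, -0.001, -1.0]]
force: [-0.7, -0.3, 5.7]
opening: 0.159
grasp_force: 30.9
```

>>> step_arm:
  steps:
    - [0, 0, -0.1, 0, 0, 0, 1]
    - [0, 0, -0.2, 0, 0, 0, 1]
    - [0, 0, -0.3, 0, 0, 0, 1]
    - [0, 0, -0.4, 0, 0, 0, 1]
    - [0, 0, -0.48, 0, 0, 0, 1]
    - [0, 0, -0.48, 0, 0, 0, 1]

```text
time_s: 40.58
position: [0.596, 0.1777, 0.1937]
tcp_rot: [[-0.954, -0.3, 0.01], [-0.3, 0.954, 0.001], [-0.009, -0.002, -1.0]]
force: [0.4, 0.3, 0.9]
opening: 0.155
grasp_force: 30.6
```

Run:
```python
from h import *
s=read_state();print(s["position"],yaw(s["tcp_rot"]),s["opening"],s["grasp_force"])
st=(594,176.2,190,197.4);T=(480.1,28.6)
plan([[(*T,190,168.6,1,8)],[(*T,140,168.6,1,4)]],st)
```

```text
[0.59602648 0.17771439 0.19373849] -162.54066278551215 0.1552395140102462 30.640410249106935
[np.float64(0.509), np.float64(-0.356), 0.0, 0, 0, 0.64, 1] x 8 
--
[np.float64(0.0), np.float64(0.0), 0.167, 0, 0, -0.0, 1] x 4 
--
```

>>> step_arm:
  steps:
    - [0.08, -0.06, 0, 0, 0, 0.1, 1]
    - [0.17, -0.12, 0, 0, 0, 0.21, 1]
    - [0.26, -0.18, 0, 0, 0, 0.32, 1]
    - [0.35, -0.24, 0, 0, 0, 0.43, 1]
    - [0.44, -0.3, 0, 0, 0, 0.54, 1]
    - [0.509, -0.356, 0, 0, 0, 0.64, 1]
    - [0.509, -0.356, 0, 0, 0, 0.64, 1]
    - [0.509, -0.356, 0, 0, 0, 0.64, 1]

```text
time_s: 41.25
position: [0.4782, 0.0289, 0.1878]
tcp_rot: [[-0.98, 0.199, -0.002], [0.199, 0.98, 0.001], [0.003, 0.0, -1.0]]
force: [0.6, 0.7, -0.2]
opening: 0.158
grasp_force: 30.7
```

>>> step_arm:
  steps:
    - [0, 0, 0.05, 0, 0, 0, 1]
    - [0, 0, 0.1, 0, 0, 0, 1]
    - [0, 0, 0.15, 0, 0, 0, 1]
    - [0, 0, 0.17, 0, 0, 0, 1]
    - [0, 0, 0.17, 0, 0, 0, 1]
    - [0, 0, 0.17, 0, 0, 0, 1]

```text
time_s: 41.75
position: [0.4798, 0.0301, 0.1373]
tcp_rot: [[-0.981, 0.196, -0.001], [0.196, 0.981, 0.0], [0.001, 0.0, -1.0]]
force: [-0.9, -1.1, -0.7]
opening: 0.157
grasp_force: 30.7
```

```bash
cat > hand.py <<'E'
from h import *
s=read_state();print(s["position"],yaw(s["tcp_rot"]),s["opening"],s["force"]);z=s["position"][2]
go(.4801,.0286,.126,168.6)
c=wrist("hand");p=np.array(s["position"])*1000;a=np.radians(yaw(s["tcp_rot"])-180);u=np.array([np.cos(a),np.sin(a)]);v=np.array([-u[1],u[0]])
for b in blobs(c,(50,120,60),(80,255,255),z-.045+.02,1500,False):
    w=ray(c,b[5][:,0].astype(float),z-.045+.02)[:,:2]*1000-p[:2]; print("lid in hand: near edge",np.percentile(w@u,2),"y range",(w@v).min(),(w@v).max(),"ang",b[4])
E
python3 hand.py
```

```text
[0.47983199 0.03014692 0.13734035] 168.70991669204366 0.15677050301855117 [-0.93649289 -1.13826382 -0.6799869 ]
row [-0.002, -0.005, 0.038, 0.0, -0.001, 0.002] n 1
lid in hand: near edge -50.59808422171039 y range -42.074578694949196 40.93211325546601 ang 78.74764251708984
```

>>> step_arm:
  steps:
    - [-0.002, -0.005, 0, 0, 0, 0, 1]
    - [-0.002, -0.005, 0.01, 0, 0, 0, 1]
    - [-0.002, -0.005, 0.02, 0, 0, 0, 1]
    - [-0.002, -0.005, 0.03, 0, 0, 0, 1]
    - [-0.002, -0.005, 0.038, 0, 0, 0, 1]
    - [-0.002, -0.005, 0.038, 0, 0, 0, 1]

```text
time_s: 42.3
position: [0.4794, 0.028, 0.1259]
tcp_rot: [[-0.98, 0.197, -0.001], [0.197, 0.98, 0.0], [0.001, -0.0, -1.0]]
force: [0.4, -0.2, -0.8]
opening: 0.161
grasp_force: 30.7
```

>>> step_arm:
  steps:
    - [0, 0, 0.005, 0, 0, 0, 1]
    - [0, 0, 0.008, 0, 0, 0, 1]
    - [0, 0, 0.008, 0, 0, 0, 1]

```text
time_s: 42.55
position: [0.4797, 0.028, 0.1238]
tcp_rot: [[-0.98, 0.197, -0.0], [0.197, 0.98, 0.0], [0.0, -0.0, -1.0]]
force: [0.1, -0.1, -1.3]
opening: 0.159
grasp_force: 30.7
```

>>> step_arm:
  steps:
    - [0, 0, 0.006, 0, 0, 0, 1]
    - [0, 0, 0.006, 0, 0, 0, 1]
    - [0, 0, 0.006, 0, 0, 0, 1]

```text
time_s: 42.8
position: [0.4797, 0.028, 0.1221]
tcp_rot: [[-0.98, 0.197, -0.0], [0.197, 0.98, 0.0], [0.0, -0.0, -1.0]]
force: [-0.6, 0.4, -0.4]
opening: 0.159
grasp_force: 30.7
```

>>> step_arm:
  steps:
    - [0, 0, 0.006, 0, 0, 0, 1]
    - [0, 0, 0.006, 0, 0, 0, 1]
    - [0, 0, 0.006, 0, 0, 0, 1]

```text
time_s: 43.05
position: [0.48, 0.0281, 0.1204]
tcp_rot: [[-0.98, 0.197, 0.001], [0.197, 0.98, 0.0], [-0.001, 0.0, -1.0]]
force: [-0.0, 0.0, -0.8]
opening: 0.162
grasp_force: 30.8
```

Lid B enters freely; this is the matching one. Press it home in small increments.

>>> step_arm:
  steps:
    - [0, 0, 0.006, 0, 0, 0, 1]
    - [0, 0, 0.012, 0, 0, 0, 1]
    - [0, 0, 0.018, 0, 0, 0, 1]
    - [0, 0, 0.02, 0, 0, 0, 1]
    - [0, 0, 0.02, 0, 0, 0, 1]

```text
time_s: 43.47
position: [0.4804, 0.0282, 0.1147]
tcp_rot: [[-0.98, 0.197, 0.002], [0.197, 0.98, 0.0], [-0.002, 0.001, -1.0]]
force: [0.8, 3.4, 2.6]
opening: 0.157
grasp_force: 31.2
```

>>> step_arm:
  steps:
    - [0, 0, 0.004, 0, 0, 0, 1]
    - [0, 0, 0.008, 0, 0, 0, 1]
    - [0, 0, 0.01, 0, 0, 0, 1]
    - [0, 0, 0.01, 0, 0, 0, 1]

```text
time_s: 43.8
position: [0.4801, 0.0282, 0.1114]
tcp_rot: [[-0.98, 0.197, 0.001], [0.197, 0.98, 0.0], [-0.001, 0.0, -1.0]]
force: [1.2, 3.0, 4.0]
opening: 0.153
grasp_force: 31.2
```

>>> step_arm:
  steps:
    - [0, 0, 0.005, 0, 0, 0, 1]
    - [0, 0, 0.01, 0, 0, 0, 1]
    - [0, 0, 0.01, 0, 0, 0, 1]

```text
time_s: 44.05
position: [0.4801, 0.0282, 0.1113]
tcp_rot: [[-0.98, 0.197, 0.002], [0.197, 0.98, -0.0], [-0.002, 0.0, -1.0]]
force: [-4.4, 4.4, 30.2]
opening: 0.157
grasp_force: 34.1
```

Run:
```python
from h import *
s=read_state();print(s["position"],yaw(s["tcp_rot"]),s["opening"],s["force"],s["moment"])
```

```text
[0.48008793 0.0282097  0.11134783] 168.65555452393053 0.15691577181647953 [-4.39254223  4.38362039 30.20918371] [0.71176634 0.69642156 0.04772127]
```

The lid reached z = 111.3 mm against 30 N, which matches the home height of 111.2 mm. Release it, back off and look.

>>> step_arm:
  steps:
    - [0, 0, -0.01, 0, 0, 0, 1]
    - [0, 0, -0.01, 0, 0, 0, 0.3]
    - [0, 0, -0.01, 0, 0, 0, 0.3]
    - [0, 0, -0.01, 0, 0, 0, 0.3]
    - [0, 0, -0.1, 0, 0, 0, 0.3]
    - [0, 0, -0.23, 0, 0, 0, 0.3]
    - [0, 0, -0.23, 0, 0, 0, 0.3]

```text
time_s: 44.63
position: [0.4827, 0.027, 0.1814]
tcp_rot: [[-0.98, 0.197, 0.008], [0.197, 0.98, -0.002], [-0.008, -0.001, -1.0]]
force: [0.8, -0.3, 0.1]
opening: 0.343
grasp_force: 0.0
```

>>> step_arm:
  steps:
    - [-0.3, 0, -0.1, 0, 0, 0, 0.1]
    - [-0.3, 0, -0.3, 0, 0, 0, 0.1]
    - [-0.3, 0, -0.3, 0, 0, 0, 0.1]
    - [-0.3, 0, -0.3, 0, 0, 0, 0.1]
    - [-0.3, 0, -0.3, 0, 0, 0, 0.1]
    - [-0.3, 0, -0.3, 0, 0, 0, 0.1]

```text
time_s: 45.13
position: [0.5667, 0.0101, 0.2659]
tcp_rot: [[-0.98, 0.197, -0.003], [0.197, 0.98, 0.0], [0.003, -0.001, -1.0]]
force: [-0.1, -0.3, -0.4]
opening: 0.445
grasp_force: 0.0
```

Run:
```python
from h import *
s=read_state();print(s["position"],yaw(s["tcp_rot"]),np.abs(s["qvel"]).max())
c=wrist("lidon");print("green @.086");blobs(c,(50,120,60),(80,255,255),.086,200)
print("green @.02");blobs(c,(50,120,60),(80,255,255),.02,200)
cv2.imwrite("pics/lidon_b.png",cv2.resize(c["image"][60:260,170:370,::-1],(600,600),interpolation=cv2.INTER_CUBIC))
```

```text
[0.56668793 0.01012631 0.26588486] 168.62910613705048 3.3814527275584862
green @.086
  px [ 47. 149.] xy 483.9 -225.7 size 83.6 70.7 long axis deg -1.8
  px [258. 101.] xy 480.5 27.6 size 99.2 82.8 long axis deg -11.3
  px [494.  83.] xy 511.8 284.7 size 85.7 42.3 long axis deg 0.9
green @.02
  px [ 47. 149.] xy 482.2 -277.6 size 101.0 85.4 long axis deg -1.8
  px [258. 101.] xy 478.1 28.2 size 119.8 100.0 long axis deg -11.3
  px [494.  83.] xy 515.9 338.7 size 103.5 51.0 long axis deg 0.9
```

View pics/lidon_b.png

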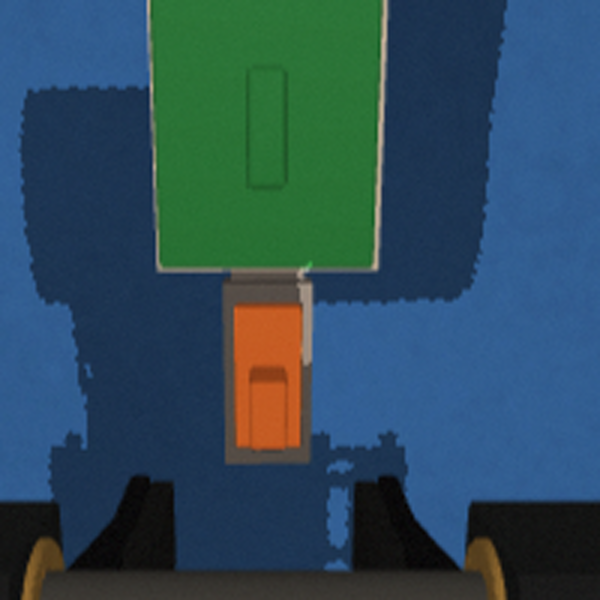

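Lid B sits flush on the rim and lid C is in the tray at (482,−278). The latch block's top is at crop (268,414). Next, close the latch.

Run:
```python
from h import *
c=load("lidon")
f=lambda P,z:ray(c,np.array(P,float)/3+[170-1/3,60-1/3],z)[:,:2]*1000
T=np.array([480.1,28.6]);a=np.radians(-11.35);u=np.array([np.cos(a),np.sin(a)]);v=np.array([-u[1],u[0]])
for n,P,z in[("topface corners",[(250,380),(286,380),(286,450),(250,450)],.126),("tongue tip",[(234,306),(302,306)],.1)]:
    w=f(P,z)-T;print(n,np.c_[w@u,w@v].round(1).tolist())
for j in(0,3): print(T+(105-j)*u)
G=T+102.5*u;st=(*np.array(read_state()["position"])*1000,168.65);o=.35
E_=T+67*u
plan([[(*G,200,168.65,o,4),(*G,150,168.65,o,3)],[(*G,128,168.65,o,4),(*G,128,168.65,1,4)],[(*(T+85*u),128,168.65,1,4),(*E_,128,168.65,1,4)]],st)
```

```text
topface corners [[86.1, -6.5], [86.1, 6.3], [112.4, 6.5], [112.4, -6.6]]
tongue tip [[64.0, -12.9], [63.9, 12.9]]
[583.04654544   7.93580919]
[580.10521557   8.52621464]
[np.float64(-0.05), np.float64(0.003), np.float64(0.217), 0, 0, -0.0, 0.35] x 4 
[np.float64(-0.05), np.float64(0.003), np.float64(0.383), 0, 0, -0.0, 0.35] x 3 
--
[np.float64(0.0), np.float64(0.0), 0.073, 0, 0, -0.0, 0.35] x 4 
[np.float64(0.0), np.float64(0.0), 0.073, 0, 0, -0.0, 1] x 4 
--
[np.float64(0.058), np.float64(0.0), 0.0, 0, 0, -0.0, 1] x 4 
[np.float64(0.118), np.float64(0.0), 0.0, 0, 0, -0.0, 1] x 4 
--
```

>>> step_arm:
  steps:
    - [-0.039, 0.003, 0.15, 0, 0, 0, 0.35]
    - [-0.039, 0.003, 0.3, 0, 0, 0, 0.35]
    - [-0.039, 0.003, 0.38, 0, 0, 0, 0.35]
    - [-0.039, 0.003, 0.38, 0, 0, 0, 0.35]
    - [-0.039, 0.003, 0.38, 0, 0, 0, 0.35]
    - [-0.039, 0.003, 0.38, 0, 0, 0, 0.35]

```text
time_s: 45.68
position: [0.5793, 0.0089, 0.1536]
tcp_rot: [[-0.98, 0.197, -0.001], [0.197, 0.98, 0.0], [0.001, -0.0, -1.0]]
force: [-0.3, 0.2, 0.1]
opening: 0.325
grasp_force: 0.0
```

Run:
```python
from h import *
s=read_state();print(s["position"],yaw(s["tcp_rot"]),s["opening"],s["force"])
T=np.array([480.1,28.4]);a=np.radians(-11.35);u=np.array([np.cos(a),np.sin(a)]);G=T+99.3*u
go(G[0]/1000,G[1]/1000,.128,168.65)
```

```text
[0.57933166 0.00894115 0.15363634] 168.6498262652874 0.3245668818883061 [-0.28791604  0.17369498  0.14176711]
row [0.006, -0.001, 0.085, -0.0, -0.001, -0.0] n 1
```

>>> step_arm:
  steps:
    - [0.005, 0, 0.03, 0, 0, 0, 0.35]
    - [0.005, 0, 0.06, 0, 0, 0, 0.35]
    - [0.005, 0, 0.085, 0, 0, 0, 0.35]
    - [0.005, 0, 0.085, 0, 0, 0, 0.35]
    - [0.005, 0, 0.085, 0, 0, 0, 1]
    - [0.005, 0, 0.085, 0, 0, 0, 1]
    - [0.005, 0, 0.085, 0, 0, 0, 1]
    - [0.005, 0, 0.085, 0, 0, 0, 1]

```text
time_s: 46.35
position: [0.5786, 0.0092, 0.1283]
tcp_rot: [[-0.98, 0.197, 0.001], [0.197, 0.98, 0.0], [-0.001, 0.0, -1.0]]
force: [-0.4, 0.9, -0.2]
opening: 0.16
grasp_force: 30.0
```

>>> step_arm:
  steps:
    - [0.02, 0, 0, 0, 0, 0, 1]
    - [0.04, 0, 0, 0, 0, 0, 1]
    - [0.06, 0, 0, 0, 0, 0, 1]
    - [0.08, 0, 0, 0, 0, 0, 1]
    - [0.095, 0, 0, 0, 0, 0, 1]
    - [0.105, 0, 0, 0, 0, 0, 1]
    - [0.105, 0, 0, 0, 0, 0, 1]
    - [0.105, 0, 0, 0, 0, 0, 1]

```text
time_s: 47.02
position: [0.5493, 0.015, 0.1283]
tcp_rot: [[-0.98, 0.197, 0.005], [0.197, 0.98, -0.001], [-0.005, 0.0, -1.0]]
force: [5.0, -0.1, -1.3]
opening: 0.155
grasp_force: 30.0
```

Run:
```python
from h import *
s=read_state();print(s["position"],yaw(s["tcp_rot"]),s["opening"],s["force"])
T=np.array([480.1,28.4]);a=np.radians(-11.35);u=np.array([np.cos(a),np.sin(a)]);print((np.array(s["position"][:2])*1000-T)@u)
```

```text
[0.54926237 0.01502765 0.12825369] 168.62535559871375 0.15548524124893032 [ 4.95301033 -0.06840883 -1.28023792]
70.44148088074992
```

The latch is at its stop (x = 70.4 mm, force rising). Release it and fetch lid A.

>>> step_arm:
  steps:
    - [0.008, 0, 0, 0, 0, 0, 1]
    - [0.008, 0, 0, 0, 0, 0, 1]
    - [0, 0, 0, 0, 0, 0, 0.35]
    - [0, 0, 0, 0, 0, 0, 0.35]
    - [0, 0, 0, 0, 0, 0, 0.35]
    - [0, 0, -0.1, 0, 0, 0, 0.35]
    - [0, 0, -0.24, 0, 0, 0, 0.35]
    - [0, 0, -0.24, 0, 0, 0, 0.35]

```text
time_s: 47.68
position: [0.5502, 0.0149, 0.2056]
tcp_rot: [[-0.98, 0.197, 0.01], [0.197, 0.98, -0.002], [-0.01, 0.0, -1.0]]
force: [0.5, -1.3, 0.7]
opening: 0.323
grasp_force: 0.0
```

Run:
```python
from h import *
s=read_state();print(s["position"],yaw(s["tcp_rot"]),s["opening"],s["force"])
st=(*np.array(s["position"])*1000,168.6)
plan([[(545,190,220,173,.08,5)],[(540,354,220,178.8,.08,7)]],st)
```

```text
[0.55021221 0.0149253  0.20556728] 168.66326058136622 0.3227951838165829 [ 0.5201831  -1.2610231   0.70322461]
[np.float64(0.132), np.float64(0.569), np.float64(-0.048), 0, 0, -0.098, 0.08] x 5 
--
[np.float64(0.083), np.float64(0.541), 0.0, 0, 0, -0.129, 0.08] x 7 
--
```

>>> step_arm:
  steps:
    - [0.132, 0.569, -0.05, 0, 0, -0.1, 0.08]
    - [0.132, 0.569, -0.05, 0, 0, -0.1, 0.08]
    - [0.132, 0.569, -0.05, 0, 0, -0.1, 0.08]
    - [0.132, 0.569, -0.05, 0, 0, -0.1, 0.08]
    - [0.132, 0.569, -0.05, 0, 0, -0.1, 0.08]
    - [0.132, 0.569, -0.05, 0, 0, -0.1, 0.08]

```text
time_s: 48.18
position: [0.5408, 0.1932, 0.2148]
tcp_rot: [[-0.993, 0.114, -0.001], [0.114, 0.993, 0.0], [0.001, -0.0, -1.0]]
force: [0.8, -0.1, 0.1]
opening: 0.457
grasp_force: 0.0
```

>>> step_arm:
  steps:
    - [0.083, 0.541, 0, 0, 0, -0.128, 0.08]
    - [0.083, 0.541, 0, 0, 0, -0.128, 0.08]
    - [0.083, 0.541, 0, 0, 0, -0.128, 0.08]
    - [0.083, 0.541, 0, 0, 0, -0.128, 0.08]
    - [0.083, 0.541, 0, 0, 0, -0.128, 0.08]
    - [0.083, 0.541, 0, 0, 0, -0.128, 0.08]
    - [0.083, 0.541, 0, 0, 0, -0.128, 0.08]

```text
time_s: 48.77
position: [0.5366, 0.3526, 0.2141]
tcp_rot: [[-1.0, 0.02, -0.002], [0.02, 1.0, -0.002], [0.002, -0.002, -1.0]]
force: [-0.6, -0.5, -0.2]
opening: 0.462
grasp_force: 0.0
```

Run:
```python
from h import *
s=read_state();print(s["position"],yaw(s["tcp_rot"]),s["opening"])
c=wrist("preA");B=[b for b in blobs(c,(50,120,60),(80,255,255),.02,1500)]
b=min(B,key=lambda b:np.hypot(b[0]-516,b[1]-356))
go(b[0]/1000,b[1]/1000,.047,180+b[4])
```

```text
[0.53655005 0.35263249 0.21407516] 178.86594833241938 0.46194930730167855
  px [263. 158.] xy 516.3 358.6 size 101.4 83.4 long axis deg -1.4
row [0.068, 0.021, 0.558, -0.002, -0.002, 0.005] n 5
```

>>> step_arm:
  steps:
    - [0.068, 0.019, 0.13, 0, 0, 0, 0.08]
    - [0.068, 0.019, 0.26, 0, 0, 0, 0.08]
    - [0.068, 0.019, 0.38, 0, 0, 0, 0.08]
    - [0.068, 0.019, 0.48, 0, 0, 0, 0.08]
    - [0.068, 0.019, 0.54, 0, 0, 0, 0.08]
    - [0.068, 0.019, 0.558, 0, 0, 0, 0.08]
    - [0.068, 0.019, 0.558, 0, 0, 0, 0.08]
    - [0.068, 0.019, 0.558, 0, 0, 0, 0.08]

```text
time_s: 49.48
position: [0.5172, 0.3588, 0.0477]
tcp_rot: [[-1.0, 0.022, -0.0], [0.022, 1.0, -0.001], [0.0, -0.001, -1.0]]
force: [0.3, -0.4, 0.1]
opening: 0.46
grasp_force: 0.0
```

>>> step_arm:
  steps:
    - [0, 0, 0, 0, 0, 0, 0.08]
    - [0, 0, 0, 0, 0, 0, 1]
    - [0, 0, 0, 0, 0, 0, 1]
    - [0, 0, 0, 0, 0, 0, 1]
    - [0, 0, 0, 0, 0, 0, 1]
    - [0, 0, 0, 0, 0, 0, 1]
    - [0, 0, 0, 0, 0, 0, 1]
    - [0, 0, 0, 0, 0, 0, 1]

```text
time_s: 50.15
position: [0.5165, 0.3607, 0.0476]
tcp_rot: [[-1.0, 0.019, 0.0], [0.019, 1.0, -0.0], [-0.0, -0.0, -1.0]]
force: [0.2, -1.5, 0.7]
opening: 0.16
grasp_force: 30.0
```

>>> step_arm:
  steps:
    - [0, 0, -0.1, 0, 0, 0, 1]
    - [0, 0, -0.2, 0, 0, 0, 1]
    - [0, 0, -0.3, 0, 0, 0, 1]
    - [0, 0, -0.4, 0, 0, 0, 1]
    - [0, 0, -0.5, 0, 0, 0, 1]
    - [0, 0, -0.55, 0, 0, 0, 1]
    - [0, 0, -0.55, 0, 0, 0, 1]

```text
time_s: 50.73
position: [0.5186, 0.362, 0.2167]
tcp_rot: [[-1.0, 0.019, 0.008], [0.019, 1.0, 0.004], [-0.008, 0.004, -1.0]]
force: [-0.4, 1.4, -0.9]
opening: 0.157
grasp_force: 30.0
```

Run:
```python
from h import *
s=read_state();print(s["position"],yaw(s["tcp_rot"]),s["opening"],s["grasp_force"])
st=(*np.array(s["position"][:2])*1000,212,178.8)
plan([[(520,120,212,178.8,1,7)],[(560,-110,212,178.2,1,7)],[(594,-278.5,212,178.2,1,6)],[(594,-278.5,80,178.2,1,4),(594,-278.5,50.5,178.2,1,4)]],st)
```

```text
[0.51855942 0.36200417 0.2167398 ] 178.91658383905826 0.15733757685372443 29.999922271817923
[np.float64(-0.022), np.float64(-0.806), 0.0, 0, 0, -0.0, 1] x 7 
--
[np.float64(-0.149), np.float64(-0.764), 0.0, 0, 0, 0.013, 1] x 7 
--
[np.float64(-0.131), np.float64(-0.558), 0.0, 0, 0, -0.0, 1] x 6 
--
[np.float64(0.0), np.float64(0.0), 0.44, 0, 0, -0.0, 1] x 4 
[np.float64(0.0), np.float64(0.0), 0.538, 0, 0, -0.0, 1] x 4 
--
```

>>> step_arm:
  steps:
    - [-0.005, -0.13, 0, 0, 0, 0, 1]
    - [-0.01, -0.26, 0, 0, 0, 0, 1]
    - [-0.015, -0.39, 0, 0, 0, 0, 1]
    - [-0.02, -0.52, 0, 0, 0, 0, 1]
    - [-0.022, -0.65, 0, 0, 0, 0, 1]
    - [-0.022, -0.75, 0, 0, 0, 0, 1]
    - [-0.022, -0.806, 0, 0, 0, 0, 1]

```text
time_s: 51.32
position: [0.5171, 0.1156, 0.2106]
tcp_rot: [[-1.0, 0.022, -0.004], [0.022, 1.0, -0.001], [0.004, -0.001, -1.0]]
force: [-0.0, 0.7, -1.3]
opening: 0.161
grasp_force: 30.0
```

>>> step_arm:
  steps:
    - [-0.03, -0.12, 0, 0, 0, 0.01, 1]
    - [-0.06, -0.24, 0, 0, 0, 0.01, 1]
    - [-0.08, -0.36, 0, 0, 0, 0.01, 1]
    - [-0.1, -0.48, 0, 0, 0, 0.01, 1]
    - [-0.12, -0.6, 0, 0, 0, 0.01, 1]
    - [-0.14, -0.7, 0, 0, 0, 0.01, 1]
    - [-0.149, -0.764, 0, 0, 0, 0.01, 1]

```text
time_s: 51.9
position: [0.5587, -0.1143, 0.2106]
tcp_rot: [[-1.0, 0.029, -0.002], [0.029, 1.0, -0.0], [0.002, -0.0, -1.0]]
force: [0.7, -0.6, -1.1]
opening: 0.16
grasp_force: 30.0
```

>>> step_arm:
  steps:
    - [-0.03, -0.12, 0, 0, 0, 0, 1]
    - [-0.06, -0.24, 0, 0, 0, 0, 1]
    - [-0.1, -0.38, 0, 0, 0, 0, 1]
    - [-0.12, -0.48, 0, 0, 0, 0, 1]
    - [-0.131, -0.558, 0, 0, 0, 0, 1]
    - [-0.131, -0.558, 0, 0, 0, 0, 1]
    - [-0.131, -0.558, 0, 0, 0, 0, 1]

```text
time_s: 52.48
position: [0.5925, -0.2805, 0.21]
tcp_rot: [[-1.0, 0.03, -0.003], [0.03, 1.0, 0.002], [0.003, 0.002, -1.0]]
force: [-0.7, 0.4, -2.3]
opening: 0.154
grasp_force: 30.0
```

Run:
```python
from h import *
s=read_state();print(s["position"],yaw(s["tcp_rot"]),s["opening"],s["grasp_force"])
c=wrist("preT");blobs(c,(50,120,60),(80,255,255),.023,1500)
go(.594,-.2785,.0505,178.2)
```

```text
[ 0.59248608 -0.28046823  0.2099637 ] 178.29964638946615 0.15443003196650593 29.999980931170285
  px [258. 200.] xy 627.3 -281.4 size 163.3 123.2 long axis deg 88.3
  px [258.  80.] xy 481.9 -276.9 size 99.7 82.8 long axis deg -1.8
row [-0.007, 0.0, 0.532, 0.004, -0.004, 0.004] n 4
```

>>> step_arm:
  steps:
    - [-0.004, 0.003, 0.1, 0, 0, 0, 1]
    - [-0.004, 0.003, 0.22, 0, 0, 0, 1]
    - [-0.004, 0.003, 0.34, 0, 0, 0, 1]
    - [-0.004, 0.003, 0.44, 0, 0, 0, 1]
    - [-0.004, 0.003, 0.5, 0, 0, 0, 1]
    - [-0.004, 0.003, 0.532, 0, 0, 0, 1]
    - [-0.004, 0.003, 0.532, 0, 0, 0, 1]
    - [-0.004, 0.003, 0.532, 0, 0, 0, 1]

```text
time_s: 53.2
position: [0.5948, -0.2772, 0.0528]
tcp_rot: [[-1.0, 0.026, -0.001], [0.026, 1.0, 0.001], [0.001, 0.001, -1.0]]
force: [-0.2, -0.6, -1.7]
opening: 0.157
grasp_force: 30.0
```

>>> step_arm:
  steps:
    - [0, 0, 0.002, 0, 0, 0, 1]
    - [0, 0, 0.002, 0, 0, 0, 0.5]
    - [0, 0, 0.002, 0, 0, 0, 0.08]
    - [0, 0, 0.002, 0, 0, 0, 0.08]
    - [0, 0, 0.002, 0, 0, 0, 0.08]

```text
time_s: 53.62
position: [0.595, -0.2789, 0.0528]
tcp_rot: [[-1.0, 0.027, 0.001], [0.027, 1.0, -0.001], [-0.001, -0.001, -1.0]]
force: [-0.2, 0.5, 0.2]
opening: 0.375
grasp_force: 0.0
```

>>> step_arm:
  steps:
    - [0, 0, -0.1, 0, 0, 0, 0.08]
    - [0, 0, -0.25, 0, 0, 0, 0.08]
    - [0, 0, -0.4, 0, 0, 0, 0.08]
    - [0, 0, -0.6, 0, 0, 0, 0.08]
    - [0, 0, -0.7, 0, 0, 0, 0.08]
    - [0, 0, -0.7, 0, 0, 0, 0.08]
    - [0, 0, -0.7, 0, 0, 0, 0.08]

```text
time_s: 54.2
position: [0.5971, -0.2804, 0.2687]
tcp_rot: [[-1.0, 0.027, 0.01], [0.027, 1.0, -0.007], [-0.01, -0.007, -1.0]]
force: [0.1, -0.1, -0.0]
opening: 0.461
grasp_force: 0.0
```

>>> step_arm:
  steps:
    - [-0.1, 0.3, 0, 0, 0, 0, 0.08]
    - [-0.1, 0.3, 0, 0, 0, 0, 0.08]
    - [-0.1, 0.3, 0, 0, 0, 0, 0.08]
    - [-0.1, 0.3, 0, 0, 0, 0, 0.08]
    - [-0.1, 0.3, 0, 0, 0, 0, 0.08]
    - [-0.1, 0.3, 0, 0, 0, 0, 0.08]

```text
time_s: 54.7
position: [0.6265, -0.1905, 0.2613]
tcp_rot: [[-1.0, 0.027, -0.002], [0.027, 1.0, -0.0], [0.002, -0.0, -1.0]]
force: [-0.7, -1.0, 0.6]
opening: 0.461
grasp_force: 0.0
```

Run:
```python
from h import *
s=read_state();print(s["time_s"],s["position"],s["opening"])
c=wrist("fin");print("@.023");blobs(c,(50,120,60),(80,255,255),.023,800);print("@.086");blobs(c,(50,120,60),(80,255,255),.086,800)
cv2.imwrite("pics/fin_b.png",cv2.resize(c["image"][:,:,::-1],(768,576),interpolation=cv2.INTER_CUBIC))
```

```text
54.7 [ 0.62653916 -0.19045212  0.26125127] 0.4606426540965224
@.023
  px [194. 147.] xy 594.8 -278.0 size 99.5 83.1 long axis deg -1.5
  px [187.  58.] xy 482.3 -276.5 size 100.1 83.2 long axis deg -1.6
  px [462.  46.] xy 471.9 68.9 size 109.7 101.9 long axis deg -10.9
@.086
  px [194. 147.] xy 587.4 -263.0 size 82.8 69.2 long axis deg -1.5
  px [187.  58.] xy 493.7 -261.8 size 83.3 69.3 long axis deg -1.6
  px [462.  46.] xy 485.0 25.7 size 91.3 84.9 long axis deg -10.9
```

View pics/fin_b.png

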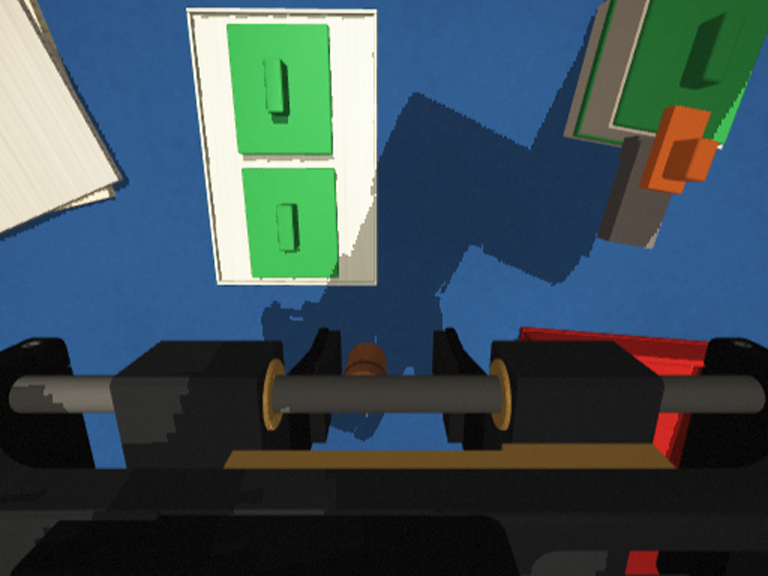

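Both wrong lids lie flat in the tray, at (278,88) and (290,222). The latch tongue covers the lid edge at (675,140), and everything is at rest.

```bash
python3 -c "
from rig import *
print(hand_in())"
```

```text
the job is handed in; nothing more can be done
None
```

I handed the job in at about 55 s of the 210 s: all five candy boxes are in the tub, the matching lid is pressed home and latched, and the two wrong lids lie flat in the tray; I did not touch the saucers or the toothpick holder, and no verdict came back.

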